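# File a parts case in a lever arch file

### The job

Lift the lever of the lever arch file so that its rings spring open, then lower the parts case that has the punched filing strip gently over the two posts until it lies flat on the cover, and finally press the lever down until it snaps fully home and stays there with the rings closed. Work the rings only by their lever, do not force the lever against its stop (no more than about 20 N), and leave the other things on the bench alone.

Things in the scene. Friction and masses are not known exactly. Their poses are not given: they have to be found in the camera images.
- file: Small dark lever arch file lying open and flat; it does not slide. Origin midway between its two posts, at bench level; x to the spine, y along it, z up. Boards 3 mm thick: back cover x -150 to 55, spine 58 to 126, front cover 129 to 324, all y -125 to 125 mm. On the back cover a steel mechanism: base plate x -9 to 42, y -104 to 56, top at z 6 mm, with posts, rings and lever.
- lever (a joint): Angle of the steel lever, rad: 0 = home (down, rings closed), grows as its free end lifts, 1.1 = open, stop. A toggle: 4 to 5 N at its thumb roll lifts it; let go above 0.1 it springs open to 1.1. Pressing it down takes up to 12 N midway, then less, nothing near 0.04; it is home only when pressed on below 0.025, onto its stop, where it flexes 1 mm per 11 N. Below -0.03 (over 20 N) it is forced.
- rings (a joint): Angle of the two wire rings, rad: about 0 = closed, about 0.9 = open. Driven by the lever. They stand at y = 40 and -40 mm on a bar along y at x 28, z 9.5 mm of the file, 5 mm thick; closed they arch from the bar over to the tops of the posts (53 mm high), open they lean away towards +x, clear of the posts.
- lever_hinge (a point): Pivot of the lever, at x 28, y -56, z 21 mm of the file; axis along x. Home, the lever lies from here along -y: a strip 15 mm wide, 3 mm thick, ending in a thumb roll, a bar 10 mm thick and 22 mm long along x, 64 mm from the pivot. The worn strip is bent 20 mm from the pivot by up to 0.18 rad up or down: at home the roll's axis is 15 to 31 mm above the bench, to be felt or seen.
- post_left (a point): Foot of the upright steel post at x 0, y +40 mm of the file, on the base plate (z 6 mm). The post is round, 5.6 mm thick, its tapered tip 47 mm above the bench.
- post_right (a point): Foot of the other, equal post, at x 0, y -40 mm of the file (z 6 mm).
- strip_case_center (a point): Centre of the box of the hard grey plastic parts case that has a filing strip; 0.1 to 0.2 kg. Box 52 (x) x 130 (y) x 25.5 mm high; this point is 12.5 mm above its flat underside. The strip runs along its +x long side. Filed, its axes lie along the file's, the strip to the spine, and this point at x -37, y 0, z 15.5 mm of the file: box flat on the cover, strip on the base plate.
- hole_left (a point): Lower mouth of the 9 mm hole at x 37, y +40 mm of the strip case; goes over post_left. The filing strip is 4 mm thick, 3 to 7 mm above the case's underside, x 26 to 49 mm, 130 mm long.
- hole_right (a point): Lower mouth of the equal hole at x 37, y -40 mm of the strip case, 3 mm above its underside; goes over post_right.
- plain_case_center (a point): Centre of the box of a second parts case, of the same size but with no filing strip. Not needed: leave it.
- meter_a: Bystander: handheld multimeter, 165 x 82 x 40 mm, lying on the bench. Origin under its middle.
- meter_b: Bystander: a second multimeter, the same.
- screwdriver: Bystander: screwdriver, 170 mm long, lying on the file's front cover.
- relay: Bystander: small relay, 22 x 28 x 16 mm, on the corner of the file's back cover. Origin under its middle.
- fan: Bystander: square cooling fan, 80 x 80 x 25 mm, on the bench. Origin under its middle.
- capacitor: Bystander: can capacitor, 35 mm thick, 52 mm high, standing on the bench. Origin under its middle.
Things that resemble listed ones, but are neither listed nor needed, are in the scene too. What is shaped like the part that bears strip_case_center but red is not meant.

How it is judged:
On the way, in this order (a step that is already met when the one before it is completed fails the run):
1. the lever has been lifted and the rings have sprung fully open (value of joint lever above 1 rad and value of joint rings above 0.75 rad), for 0.2 s.
2. with the rings open, the case lies home with a post in each hole (value of joint rings above 0.75 rad and horizontal distance between hole_left and post_left below 0.003 m and horizontal distance between hole_right and post_right below 0.003 m and z of each of hole_left, hole_right in the frame of file below 0.009 m), for 0.2 s.
At the end, for the whole second after the job is handed in: The lever is home (below 0.025 rad) and stays, the rings are closed (below 0.03 rad), and the strip case lies flat (within 0.05 rad) on the cover with a post through each hole: hole centres within 3 mm of the posts, their lower mouths no more than 3 mm above the base plate (value of joint lever below 0.025 rad and value of joint rings below 0.03 rad and horizontal distance between hole_left and post_left below 0.003 m and horizontal distance between hole_right and post_right below 0.003 m and z of each of hole_left, hole_right in the frame of file below 0.009 m and angle between strip_case_center's own z axis and vertical below 0.05 rad); the robot touches nothing.
It fails at once if the lever is forced against its stop (below -0.03 rad: more than about 20 N at the roll) (value of joint lever below -0.03 rad).
It fails at once if the rings are pulled or pushed by hand, not by their lever (more than 8 N) (contact force between any of the fingers, the arm and rings above 8 N).
It fails at once if the case is dropped onto the file (faster than 0.4 m/s less than 50 mm above it) (horizontal distance between strip_case_center and file below 0.06 m and z of strip_case_center in the frame of file below 0.06 m and linear speed of strip_case above 0.4 m/s).
It fails at once if another thing on the bench is shifted by more than 30 mm (distance of any of plain_case_center, meter_a, meter_b, screwdriver, relay, fan, capacitor from where it was at the start of the episode above 0.03 m).
It also fails if it takes over 72 s, if anything falls off the work surface, if the arm or the gripper's body presses on something with over 40 N, if the wrist force passes 120 N, or if a joint passes its speed limit or range.

### The arm

A 6-joint arm with a two-finger parallel gripper is mounted at the origin on the work surface. World frame = base frame: x ahead of the robot, y to its left, z up, the work surface at z = 0. Lengths are in m, angles in rad, forces in N, time in s.
With the tool pointing down it reaches from about 0.275 to 0.875 m from the base axis. Payload 12.5 kg.
Tool frame: the origin (TCP) lies at the very end of the fingers, on their centre line; the grasp point (between the pads) lies 19 mm behind it; z points along the fingers, y is the direction in which the jaws open and shut (so a half turn about z gives the same grasp; the last joint's range is limited). The gripper opens to 85 mm and grips with 20 to 120 N. Pads are 22 mm wide; open, the fingers measure 114 mm over their backs; the gripper's body (76 mm by 85 mm) begins 54 mm behind the grasp point. The pads swing forward as they close: fully open they stand 13 mm farther back than shut.
Start: joints at [-1.212, 0.351, 1.652, -0, 1.139, -0.085], TCP at [0.236, -0.497, 0.231] pointing down, gripper open.
Joint ranges: [-2.75, 2.75], [-0.79, 2.1], [0.01, 2.65], [-1.57, 4.71], [0.07, 3.14], [-2.87, 2.87]. Speed limits (rad/s): [2.22, 2.22, 2.79, 3.14, 3.14, 3.14].

### API

Orientations are given as a rotation vector (axis times angle).
In Python, from plant import arm, optics, job gives the robot as it stands.
- The arm moves only by the tool arm_command, never from a script. Its argument "steps" is a list of rows, each a list of 3 entries, a list of its own where there are three numbers: the closure, from -1 (fully open) to 1 (shut), so that 0 is half open, then the shift along the tool's x, y, z in cm, then the turn about the tool's z in degrees. A call has exactly 8 rows; each row is the pose to reach, as a shift and turn from the pose commanded when the call began, along the tool's axes at that moment; what a row does not reach only later rows make up. A row lasts 1/10 s, in which the tool goes at most 50 mm and 8.59 degrees, less where a joint would pass 70% of its speed; a pose out of reach is approached as far as the arm can. A call with a gripper value outside its range is refused whole. The fingers move at their own pace and stop on an object; "newtons" is the grip in N (left out, the last holds). Time passes only in rows, so rows that repeat a pose let the fingers close, or fill a call up. It gives the time, the measured TCP pose, the force and the opening at its end, in the units of the state.
- arm.observe(): the state, without advancing time (a new reading comes with each control period).
- optics.camera(name): name is "scene" or "top" or "wrist"; returns the picture (480x640x3 uint8, blue, green, red); there is no depth.
- optics.camera_params(name): a dict with "fx", "fy", "cx", "cy" (pixels), "eye" and "rotation" of the camera in the world; the wrist camera has in their place "tool_from_camera" (4x4, takes a point from camera to tool coordinates, whose origin is the TCP and whose axes are the flange's). Camera axes: x right, y up, looking along -z (the intrinsics and any distortion apply to the point x, -y, -z); pixel columns grow to the right and rows downward; lengths in m; the calibration is good to about 2 mm. A picture is of the moment at which its call begins: read the wrist's pose just before it. camera_params takes no time and is no camera call.
- job.sign_off(): hands the job in, once; it reports no verdict.
The state is a dict: "time": time; "q": joint angles; "joint_vel": joint speeds; "effort": joint torques, N m; "tool_pos": TCP position; "ee_rot": TCP orientation; "force": force on the tool from outside, world axes, zero at the start; "torque": the same for the moment, N m; "width": opening from 0.0 (shut) to 1.0 (fully open).
Only numpy, scipy, OpenCV 4.12 (cv2) and the standard library are available. Lean on these libraries where they do the work, as an engineer would, in place of code of your own. Each camera call takes 0.05 s, during which the arm holds its last target.

## Working session

There is one attempt and no reset: what is moved stays moved. The work goes in short steps, Python scripts to look and compute and a tool call to move; the robot and the scene stay as the last step left them, time stands still between calls to the robot, and variables do not carry over. Pictures are saved under pics/ and viewed, and the job is handed in when it is done.

Besides the shell and the picture viewer there is one more tool, called after "Call:" as name([rows], argument=value, ...), one row to a line, values as JSON. arm_command: Moves the arm, as the interface text tells. Its arguments: {"type":"object","properties":{"steps":{"type":"array","items":{"type":"array"}},"newtons":{"type":"number"}},"required":["steps"]}

```bash
ls; mkdir -p pics; python3 - <<'E'
from plant import arm, optics, job
import cv2, numpy as np
print(arm.observe())
for n in ("scene","top","wrist"):
    p=optics.camera_params(n); print(n,{k:np.round(np.array(v),4).tolist() for k,v in p.items()})
    cv2.imwrite(f"pics/{n}0.png",optics.camera(n))
E
```

```text
pics
{'time': 0.0, 'q': array([-1.21158908e+00,  3.51227391e-01,  1.65244423e+00, -1.69287056e-05,
        1.13915173e+00, -8.46343776e-02]), 'joint_vel': array([-0.00030362,  0.00031807,  0.00080236, -0.00052297, -0.00156987,
        0.00128309]), 'effort': array([ 3.50591436e-04, -5.06095898e+01, -2.91407794e+01, -1.30574506e-05,
        4.50267064e-03, -1.47480841e-05]), 'tool_pos': array([ 0.23605399, -0.49637589,  0.23075563]), 'ee_rot': array([-3.06336008e+00, -6.91219267e-01,  2.88373442e-04]), 'force': array([-0.01123339, -0.76587014,  0.51126542]), 'torque': array([-0.02439093,  0.02424997,  0.00771814]), 'width': 0.9992333322082291}
scene {'fx': 595.5231, 'fy': 595.5231, 'cx': 310.5202, 'cy': 238.6973, 'eye': [0.9838, -0.569, 1.2421], 'rotation': [0.5369, 0.186, 0.6129]}
top {'fx': 513.1346, 'fy': 513.1346, 'cx': 320.936, 'cy': 236.6337, 'eye': [0.3182, 0.0163, 1.5499], 'rotation': [0.1145, -0.1236, -1.5462]}
wrist {'fx': 346.7091, 'fy': 346.7091, 'cx': 316.4822, 'cy': 241.1583, 'tool_from_camera': [[-0.0002, 0.9589, 0.2838, 0.0717], [1.0, -0.0, 0.0008, 0.0003], [0.0008, 0.2838, -0.9589, -0.1424], [0.0, 0.0, 0.0, 1.0]]}
```

View pics/scene0.png

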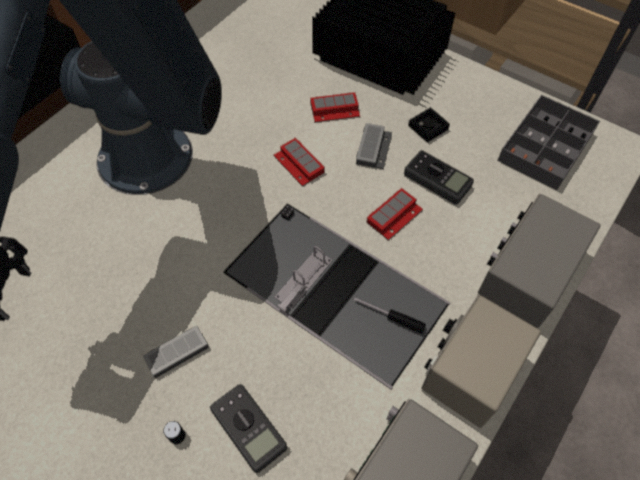

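View pics/top0.png

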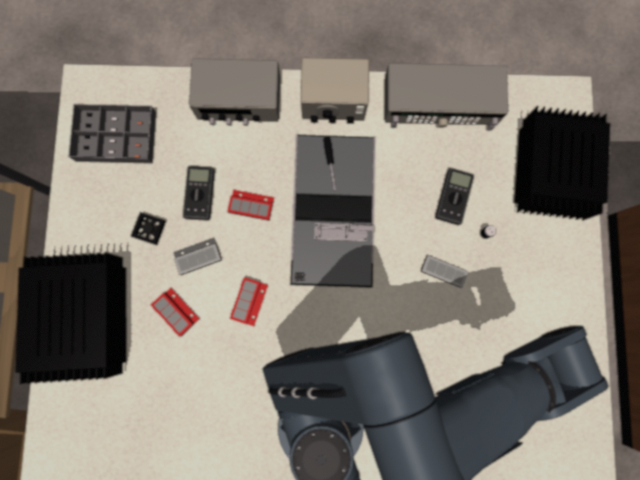

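View pics/wrist0.png

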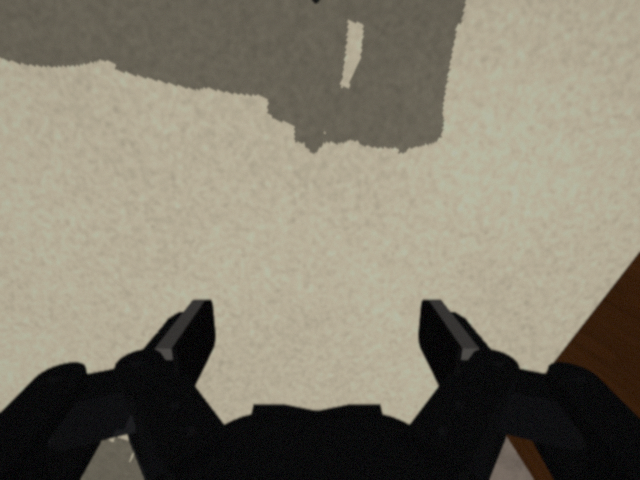

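```bash
python3 - <<'E'
import cv2, numpy as np
t=cv2.imread("pics/top0.png"); s=cv2.imread("pics/scene0.png")
def c(i,x,y,w=400,h=300,r=40): 
    return cv2.resize(i[y-r*3//4:y+r*3//4,x-r:x+r],(w,h),interpolation=cv2.INTER_CUBIC)
cv2.imwrite("pics/cases.png",np.vstack([np.hstack([c(t,198,256),c(t,444,270)]),np.hstack([c(s,374,145),c(s,176,351)])]))
cv2.imwrite("pics/mech.png",np.vstack([np.hstack([c(t,343,235),c(s,303,275)]),np.hstack([c(t,335,210,r=100),c(s,335,290,r=120)])]))
E
```

```text
(no output)
```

View pics/cases.png

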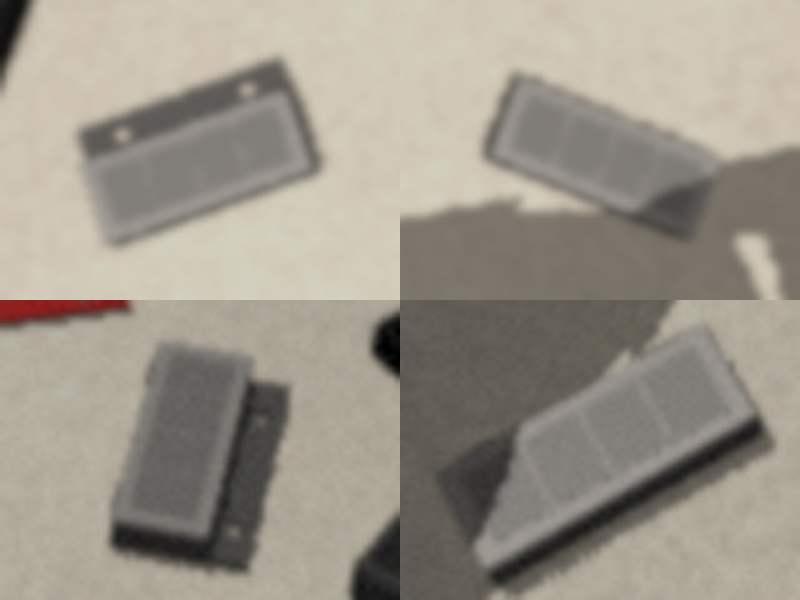

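View pics/mech.png

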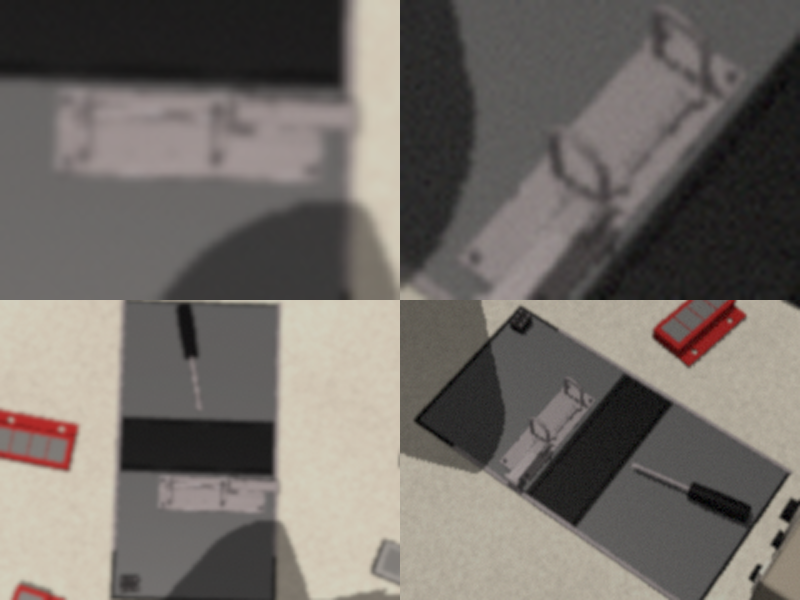

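Cases: grey ones at top-view (198,256) and (444,270). The one at (198,256) shows a side strip with two holes, so it is the strip case; (444,270) is plain. The red ones are decoys. Now the poses.

```bash
cat > h.py <<'E'
import numpy as np, cv2
from scipy.spatial.transform import Rotation as R
def cam(name, optics, state=None):
    p=optics.camera_params(name)
    K=np.array([[p['fx'],0,p['cx']],[0,p['fy'],p['cy']],[0,0,1]])
    if name=='wrist':
        T=np.eye(4);T[:3,:3]=R.from_rotvec(state['ee_rot']).as_matrix();T[:3,3]=state['tool_pos']
        T=T@np.array(p['tool_from_camera'])
    else:
        T=np.eye(4);r=np.array(p['rotation']);T[:3,:3]=R.from_rotvec(r).as_matrix() if r.shape==(3,) else r;T[:3,3]=p['eye']
    return K,T
def proj(c,P):
    K,T=c;P=np.atleast_2d(P);q=(P-T[:3,3])@T[:3,:3];q=q*[1,-1,-1]
    u=q@K.T;return u[:,:2]/u[:,2:]
def ray(c,uv,z):
    K,T=c;uv=np.atleast_2d(uv);d=np.c_[uv,np.ones(len(uv))]@np.linalg.inv(K).T*[1,-1,-1]
    d=d@T[:3,:3].T;s=(z-T[2,3])/d[:,2];return T[:3,3]+d*s[:,None]
E
python3 - <<'E'
import cv2, numpy as np
t=cv2.imread("pics/top0.png"); s=cv2.imread("pics/scene0.png")
def c(i,x0,y0,w,h,k,n):
    o=cv2.resize(i[y0:y0+h,x0:x0+w],None,fx=k,fy=k,interpolation=cv2.INTER_CUBIC)
    for x in range(x0-x0%10+10,x0+w,10):
        cv2.line(o,((x-x0)*k,0),((x-x0)*k,8 if x%50 else 20),(0,255,0),1)
        if x%20==0: cv2.putText(o,str(x),((x-x0)*k-10,32),0,.35,(0,255,0),1)
    for y in range(y0-y0%10+10,y0+h,10):
        cv2.line(o,(0,(y-y0)*k),(8,(y-y0)*k),(0,255,0),1)
        cv2.putText(o,str(y),(10,(y-y0)*k+4),0,.35,(0,255,0),1)
    cv2.imwrite(n,o)
c(t,280,120,110,180,3,"pics/c1.png"); c(t,165,225,70,55,10,"pics/c2.png"); c(s,215,195,245,195,3,"pics/c3.png")
E
```

```text
(no output)
```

View pics/c1.png

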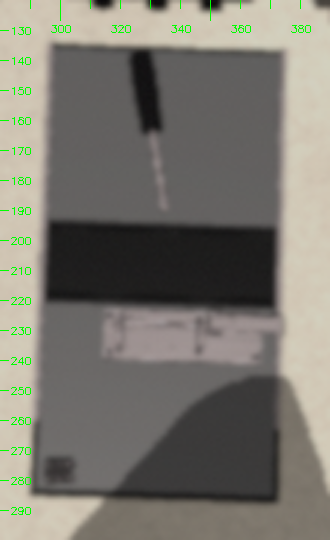

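View pics/c2.png

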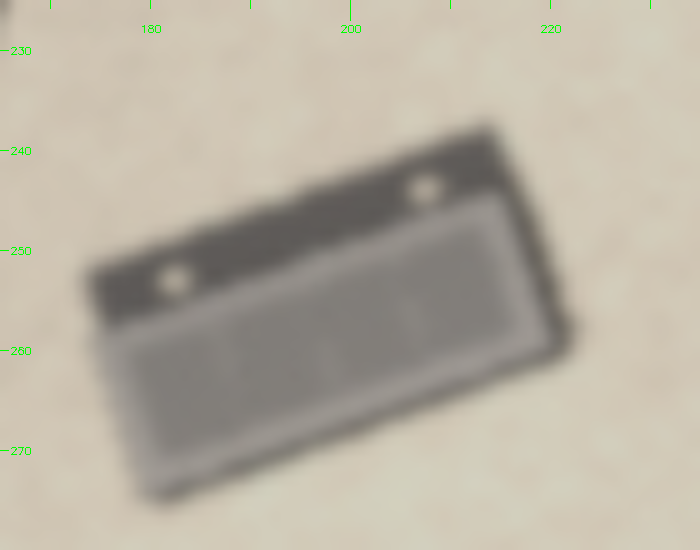

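View pics/c3.png

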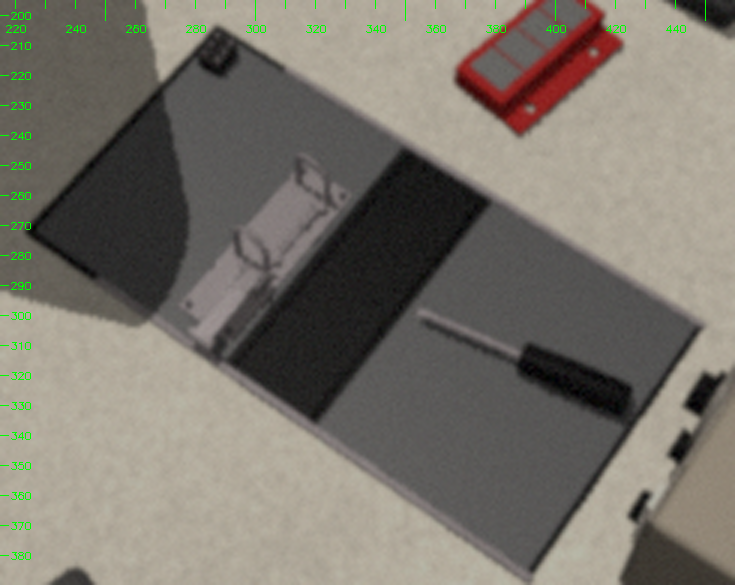

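```bash
python3 - <<'E'
from h import *; from plant import optics
from scipy.optimize import least_squares
ct=cam('top',optics);cs=cam('scene',optics)
F=np.array([[-150,125],[-150,-125],[324,-125],[324,125]])/1000
ut=np.array([[290.3,284],[372.5,286.5],[374.5,136.5],[296.5,134.5]])
us=np.array([[288,204],[225,272],[391,388],[449,303]])
def w(p,P): 
    c,s=np.cos(p[2]),np.sin(p[2]);return np.c_[P[:,0]*c-P[:,1]*s+p[0],P[:,0]*s+P[:,1]*c+p[1],P[:,2]]
P=np.c_[F,np.full(4,.003)]
print(ray(ct,ut,.003).round(4).tolist(),ray(cs,us,.003).round(4).tolist())
for sel in ('t','s','ts'):
    f=lambda p:np.r_[(proj(ct,w(p,P))-ut).ravel()*('t' in sel),(proj(cs,w(p,P))-us).ravel()*('s' in sel)]
    r=least_squares(f,[.5,0,0]);print(sel,r.x.round(4),r.fun.round(1))
C=np.array([[49,65,-5.5],[49,-65,-5.5],[26,65,13],[26,-65,13],[37,40,-7.5],[37,-40,-7.5]])/1000+[0,0,.0125]
uc=np.array([[174,252.5],[214,237.5],[175.5,257.5],[215,244],[182.5,253],[207.5,244]])
f=lambda p:(proj(ct,w(p,C))-uc).ravel()
r=least_squares(f,[.5,.3,.3]);print('case',r.x.round(4),r.fun.round(1)); print(proj(cs,w(r.x,C)).round(1).tolist())
for u in [(191,192),(149,227),(460,195),(488,231)]: print(u,ray(ct,u,.03).round(3))
E
```

```text
[[0.4093, 0.0989, 0.003], [0.407, -0.1483, 0.003], [0.8776, -0.152, 0.003], [0.8784, 0.0934, 0.003]] [[0.4075, 0.0994, 0.003], [0.4062, -0.1454, 0.003], [0.8744, -0.1521, 0.003], [0.8758, 0.0948, 0.003]]
t [ 0.5563 -0.0262 -0.0091] [-0.4  0.6  0.5  0.6  0.7 -0.4 -0.7 -0.9  0.  -0.  -0.   0.   0.   0.
  0.   0. ]
s [ 0.5533 -0.0243 -0.0115] [-0.   0.  -0.   0.   0.   0.  -0.  -0.  -0.1 -1.3 -2.  -0.3  0.4  0.8
  1.6 -0. ]
ts [ 0.5545 -0.0251 -0.0103] [-0.9  1.2  0.1  1.3  0.5  0.2 -1.  -0.4 -0.1 -0.8 -1.9  0.3  0.8  1.3
  1.9  0.4]
case [0.4759 0.3758 0.3746] [-0.5 -0.4  0.4 -0.1 -1.3  1.   0.6 -0.4  0.3  0.   0.5 -0. ]
[[392.5, 133.3], [383.4, 169.4], [384.9, 127.1], [375.4, 163.2], [386.4, 139.7], [380.7, 161.8]]
(191, 192) [[0.679 0.407 0.03 ]]
(149, 227) [[0.569 0.526 0.03 ]]
(460, 195) [[ 0.688 -0.41   0.03 ]]
(488, 231) [[ 0.579 -0.492  0.03 ]]
```

```bash
cat >> h.py <<'E'
def plan(st,pos,yaw):
    """shift cm in tool axes & turn deg for TCP pos and tool-x yaw (deg, world)"""
    M=R.from_rotvec(st['ee_rot']).as_matrix()
    y0=np.degrees(np.arctan2(M[1,0],M[0,0]))
    d=(np.array(pos)-st['tool_pos'])@M*100
    t=-((yaw-y0+180)%360-180)
    print('yaw now',y0.round(2),'tilt',(M[:,2]).round(4),'shift',d.round(2),'turn',t.round(2))
E
python3 - <<'E'
from h import *; from plant import arm
plan(arm.observe(),[.575,-.16,.20],89.4)
E
```

```text
yaw now 25.43 tilt [-3.e-04  9.e-04 -1.e+00] shift [ 45.05 -15.83   3.11] turn -63.97
```

Call:
arm_command([
  [-1, [4.6, -1.6, 0.2], -7],
  [-1, [9.2, -3.2, 0.4], -14],
  [-1, [13.8, -4.8, 0.6], -21],
  [-1, [18.4, -6.4, 0.8], -28],
  [-1, [23.0, -8.0, 1.0], -35],
  [-1, [27.6, -9.6, 1.2], -42],
  [-1, [32.2, -11.2, 1.4], -49],
  [-1, [36.8, -12.8, 1.6], -56],
], newtons=40)

```text
time: 0.95
tool_pos: [0.5147, -0.2214, 0.2151]
ee_rot: [-2.376, -2.055, 0.0]
force: [-0.1, -0.1, 0.4]
width: 1.0
```

```bash
python3 - <<'E'
from h import *; from plant import arm
plan(arm.observe(),[.575,-.16,.20],89.4)
E
```

```text
yaw now 81.72 tilt [-2.e-04  0.e+00 -1.e+00] shift [6.94 5.09 1.51] turn -7.68
```

Call:
arm_command([
  [-1, [3, 2.2, 0.7], -4],
  [-1, [6, 4.4, 1.4], -7.7],
  [-1, [6.9, 5.1, 1.5], -7.7],
  [-1, [6.9, 5.1, 1.5], -7.7],
  [-1, [6.9, 5.1, 1.5], -7.7],
  [-1, [6.9, 5.1, 1.5], -7.7],
  [-1, [6.9, 5.1, 1.5], -7.7],
  [-1, [6.9, 5.1, 1.5], -7.7],
])

```text
time: 1.75
tool_pos: [0.5739, -0.1632, 0.2006]
ee_rot: [2.239, 2.203, 0.0]
force: [0.1, 0.5, -1.0]
width: 1.003
```

```bash
python3 - <<'E'
from h import *; from plant import arm,optics
s=arm.observe();im=optics.camera('wrist');cv2.imwrite('pics/w1.png',im)
np.savez('w1.npz',**{k:s[k] for k in('ee_rot','tool_pos')})
print(s['tool_pos'],s['ee_rot'],s['force'])
E
```

```text
[ 0.5739395  -0.16316773  0.20060039] [2.23940249e+00 2.20286482e+00 1.98554526e-04] [ 0.11532845  0.46671633 -1.03434229]
```

View pics/w1.png

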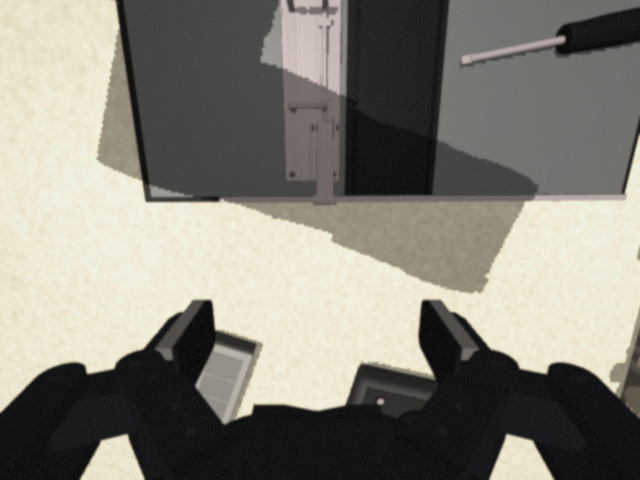

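```bash
python3 - <<'E'
from h import *; from plant import optics
im=cv2.imread('pics/w1.png');x0,y0,w,h,k=265,0,90,215,4
a=cv2.resize(im[100:220,130:200],None,fx=5,fy=5,interpolation=cv2.INTER_CUBIC)
b=cv2.resize(im[90:215,275:355],None,fx=5,fy=5,interpolation=cv2.INTER_CUBIC)
b=cv2.convertScaleAbs(b,alpha=1.5)
for x in range(280,355,10): cv2.line(b,((x-275)*5,0),((x-275)*5,6),(0,255,0),1);cv2.putText(b,str(x),((x-275)*5-10,18),0,.35,(0,255,0),1)
for y in range(100,215,10): cv2.putText(b,str(y),(0,(y-90)*5+4),0,.35,(0,255,0),1)
for x in range(140,200,10): cv2.putText(a,str(x),((x-130)*5-10,12),0,.35,(0,0,255),1)
for y in range(110,220,10): cv2.putText(a,str(y),(0,(y-100)*5+4),0,.35,(0,0,255),1)
H=max(len(a),len(b));cv2.imwrite('pics/w1z.png',np.hstack([cv2.copyMakeBorder(i,0,H-len(i),0,0,0) for i in(a,b)]))
E
```

```text
(no output)
```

View pics/w1z.png

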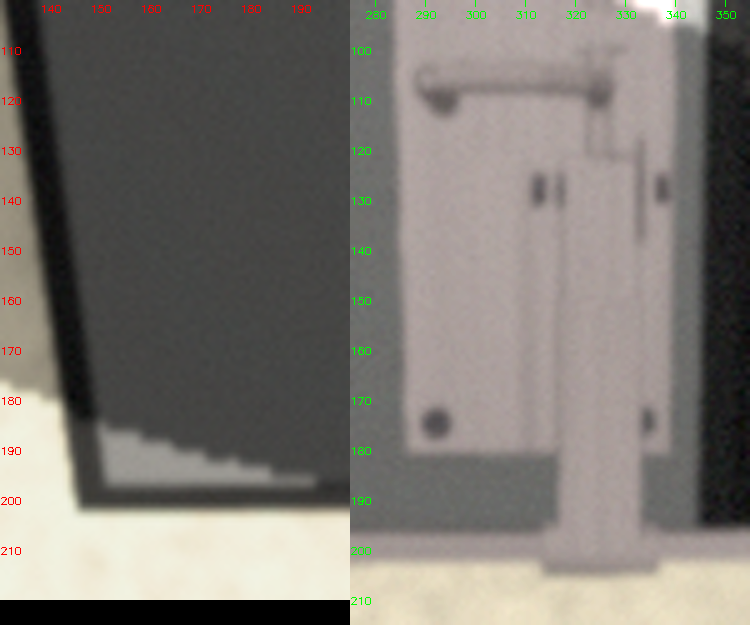

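```bash
python3 - <<'E'
from h import *; from plant import optics
from scipy.optimize import least_squares
cw=cam('wrist',optics,dict(np.load('w1.npz')))
P=np.array([[-9,-104,6],[42,-104,6],[-150,-125,3],[324,-125,3],[56.5,-125,3]])/1000
u=np.array([[285.5,180.5],[339,180.2],[146,202],[625,195.5],[344.5,197]])
def w(p,P): 
    P=np.atleast_2d(P);c,s=np.cos(p[2]),np.sin(p[2]);return np.c_[P[:,0]*c-P[:,1]*s+p[0],P[:,0]*s+P[:,1]*c+p[1],P[:,2]]
print(ray(cw,u[[0,1]],.006),ray(cw,u[2:],.003))
# col 344.5 row unreliable -> weight 0 on last row
W=np.ones((5,2));W[4,1]=0
f=lambda p:((proj(cw,w(p,P))-u)*W).ravel()
r=least_squares(f,[.555,-.025,-.01]);p=r.x;print(p.round(4),r.fun.round(1))
for z in (15,19,23,27,31): print(z,proj(cw,w(p,np.array([[17,-120,z],[39,-120,z],[28,-115,z],[28,-125,z],[28,-120,z]])/1e3)).round(1).tolist())
print('hinge',proj(cw,w(p,np.array([28,-56,21])/1e3)),'plate',proj(cw,w(p,np.array([-9,56,6])/1e3)))
print('post feet/tip',proj(cw,w(p,np.array([[0,-40,6],[0,-40,47],[28,-40,9.5]])/1e3)))
E
```

```text
[[ 0.54418938 -0.12950519  0.006     ]
 [ 0.59574328 -0.1300748   0.006     ]] [[ 0.40497426 -0.1486363   0.003     ]
 [ 0.8773075  -0.15001478  0.003     ]
 [ 0.60137684 -0.14692078  0.003     ]]
[ 0.5521 -0.0251 -0.001 ] [-1.2 -0.4 -1.8 -1.  -2.8  1.3 -1.4  0.4  7.2  0. ]
15 [[311.5, 197.7], [334.6, 197.3], [323.0, 192.2], [323.1, 202.7], [323.0, 197.5]]
19 [[311.4, 198.4], [334.8, 198.0], [323.1, 192.9], [323.2, 203.4], [323.1, 198.2]]
23 [[311.3, 199.1], [335.0, 198.7], [323.1, 193.5], [323.2, 204.2], [323.2, 198.9]]
27 [[311.3, 199.8], [335.2, 199.4], [323.2, 194.2], [323.3, 205.0], [323.3, 199.6]]
31 [[311.2, 200.5], [335.5, 200.2], [323.3, 194.9], [323.4, 205.8], [323.3, 200.4]]
hinge [[322.40458576 126.44390455]] plate [[276.23962894 -13.75643931]]
post feet/tip [[291.22068045 109.03066578]
 [287.60703827 104.789111  ]
 [322.00878668 108.19012141]]
```

```bash
python3 - <<'E'
from h import *; from plant import optics,arm
from scipy.optimize import least_squares
cw=cam('wrist',optics,dict(np.load('w1.npz')))
P=np.array([[-9,-104,6],[42,-104,6],[-150,-125,3],[324,-125,3],[0,-40,6]])/1000
u=np.array([[285.5,180.5],[339,180.2],[146,202],[625,195.5],[293.5,110]])
def w(p,P): 
    P=np.atleast_2d(P);c,s=np.cos(p[2]),np.sin(p[2]);return np.c_[P[:,0]*c-P[:,1]*s+p[0],P[:,0]*s+P[:,1]*c+p[1],P[:,2]]
f=lambda p:((proj(cw,w(p,P))-u)).ravel()
r=least_squares(f,[.555,-.025,-.01]);p=r.x;print(p.round(4),r.fun.round(1))
print('roll ray z.02-.03',ray(cw,[[325,199.8]],.02),ray(cw,[[325,199.8]],.03))
print(w(p,[.028,-.12,.02]))
plan(arm.observe(),[.583,-.145,.05],89.4)
E
```

```text
[ 0.554  -0.0253 -0.0016] [ 0.7 -0.3  0.1 -0.8 -0.9  1.4  0.3  0.8 -0.2 -0.8]
roll ray z.02-.03 [[ 0.58177091 -0.14648827  0.02      ]] [[ 0.58155601 -0.14478659  0.03      ]]
[[ 0.58183768 -0.14531815  0.02      ]]
yaw now 89.07 tilt [ 2.e-04 -1.e-04 -1.e+00] shift [ 1.82  0.87 15.05] turn -0.33
```

Call:
arm_command([
  [-1, [1.7, 0.8, 4.5], -0.3],
  [-1, [1.7, 0.8, 9], -0.3],
  [-1, [1.7, 0.8, 13], -0.3],
  [-1, [1.7, 0.8, 16], -0.3],
  [-1, [1.7, 0.8, 18], -0.3],
  [-1, [1.7, 0.8, 19], -0.3],
  [-1, [1.7, 0.8, 19], -0.3],
  [-1, [1.7, 0.8, 19], -0.3],
])

```text
time: 2.6
tool_pos: [0.5831, -0.1459, 0.0113]
ee_rot: [2.232, 2.209, 0.001]
force: [0.4, -0.1, 1.1]
width: 0.999
```

```bash
python3 - <<'E'
from h import *; from plant import arm,optics
s=arm.observe();im=optics.camera('wrist');cv2.imwrite('pics/w2.png',im)
cv2.imwrite('pics/s2.png',cv2.resize(optics.camera('scene')[200:360,200:400],None,fx=4,fy=3.75,interpolation=cv2.INTER_CUBIC))
np.savez('w2.npz',**{k:s[k] for k in('ee_rot','tool_pos')})
print(s['tool_pos'],s['ee_rot'],s['force'])
E
```

```text
[ 0.58312001 -0.14586078  0.01130137] [2.23181721e+00 2.20931313e+00 1.00091636e-03] [ 0.37297858 -0.07919079  1.12464667]
```

View pics/w2.png

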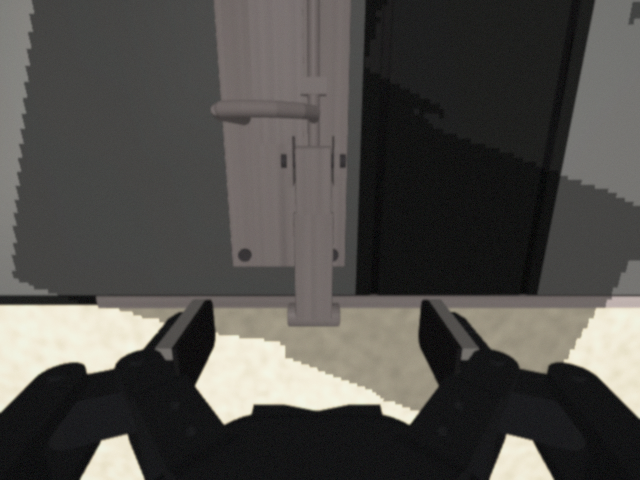

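View pics/s2.png

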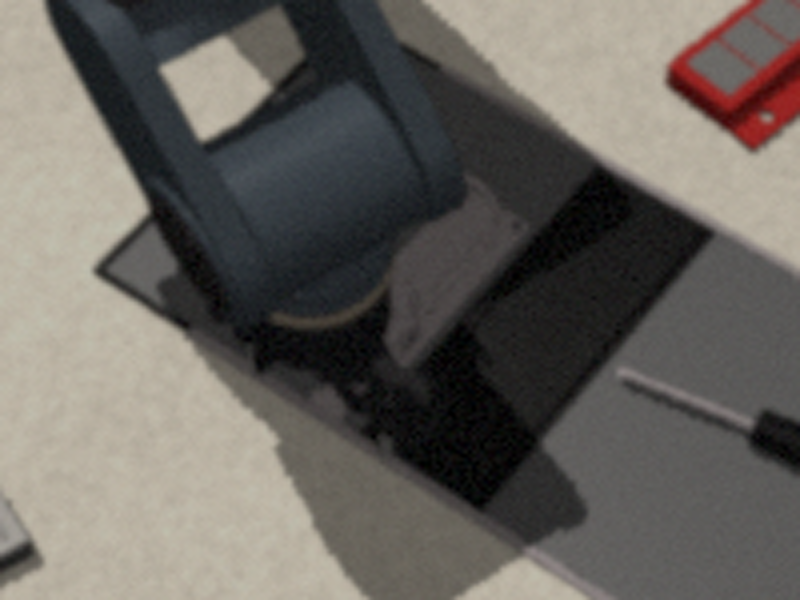

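Roll in the wrist view at (314,315), 53 px wide: z ≈ 25 mm, centred between the open fingers. Grip its ends.

Call:
arm_command([
  [0.2, [0.1, 0, 0], 0],
  [0.5, [0.1, 0, 0], 0],
  [1, [0.1, 0, 0], 0],
  [1, [0.1, 0, 0], 0],
  [1, [0.1, 0, 0], 0],
  [1, [0.1, 0, 0], 0],
  [1, [0.1, 0, 0], 0],
  [1, [0.1, 0, 0], 0],
], newtons=35)

```text
time: 3.5
tool_pos: [0.5822, -0.1446, 0.0103]
ee_rot: [-2.232, -2.21, 0.001]
force: [-4.9, -0.8, 4.0]
width: 0.242
```

Call:
arm_command([
  [1, [0.0, 0, -0.6], 0],
  [1, [0.2, 0, -1.26], 0],
  [1, [0.65, 0, -2.46], 0],
  [1, [1.34, 0, -3.54], 0],
  [1, [2.23, 0, -4.46], 0],
  [1, [3.1, 0, -5.1], 0],
  [1, [3.6, 0, -5.35], 0],
  [1, [3.6, 0, -5.35], 0],
])

```text
time: 4.3
tool_pos: [0.5828, -0.1082, 0.0648]
ee_rot: [2.231, 2.211, -0.001]
force: [-4.9, -4.0, 0.6]
width: 0.238
```

```bash
python3 - <<'E'
from h import *; from plant import arm,optics
cv2.imwrite('pics/w3.png',optics.camera('wrist'))
E
```

```text
(no output)
```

View pics/w3.png

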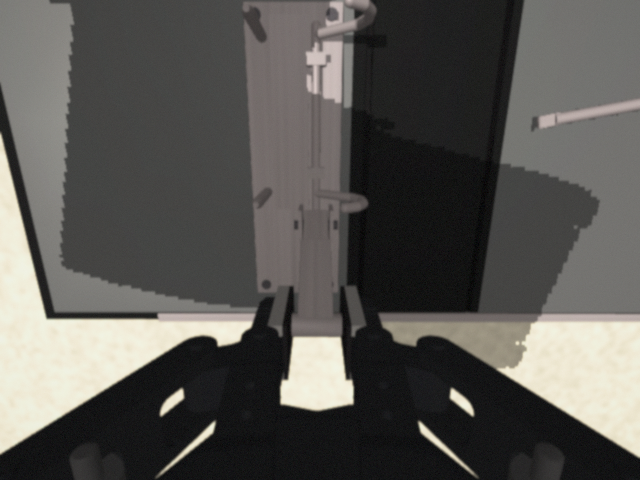

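Rings are open (leaning right at (350,200)), posts free. Release and rise.

Call:
arm_command([
  [0, [0, 0, 0], 0],
  [-0.5, [0, 0, 0], 0],
  [-1, [0, 0, 0], 0],
  [-1, [0, 0, -2], 0],
  [-1, [0, 0, -6], 0],
  [-1, [0.5, 0, -10], 0],
  [-1, [0.5, 0, -12], 0],
  [-1, [0.5, 0, -12], 0],
])

```text
time: 5.15
tool_pos: [0.5846, -0.1037, 0.1873]
ee_rot: [2.229, 2.207, 0.005]
force: [-0.6, -0.4, -0.4]
width: 1.0
```

Call:
arm_command([
  [-1, [-1, -2, 0], 0],
  [-1, [-1, -2, 0], 0],
  [-1, [-1, -2, 0], 0],
  [-1, [-1, -2, 0], 0],
  [-1, [-1, -2, 0], 0],
  [-1, [-1, -2, 0], 0],
  [-1, [-1, -2, 0], 0],
  [-1, [-1, -2, 0], 0],
])

```text
time: 5.95
tool_pos: [0.5629, -0.1133, 0.1837]
ee_rot: [-2.232, -2.21, 0.0]
force: [1.1, -0.2, -0.1]
width: 1.0
```

```bash
python3 - <<'E'
from h import *; from plant import arm,optics
s=arm.observe();im=optics.camera('wrist');cv2.imwrite('pics/w4.png',im)
np.savez('w4.npz',**{k:s[k] for k in('ee_rot','tool_pos')})
print(s['tool_pos'],s['ee_rot'],s['force'])
b=cv2.resize(im[0:240,220:400],None,fx=4,fy=4,interpolation=cv2.INTER_CUBIC)
b=cv2.convertScaleAbs(b,alpha=1.4)[:, :]
for x in range(230,400,10): cv2.putText(b,str(x),((x-220)*4-10,10),0,.33,(0,255,0),1)
for y in range(10,240,10): cv2.putText(b,str(y),(0,(y)*4+4),0,.33,(0,255,0),1)
cv2.imwrite('pics/w4a.png',b[:480]);cv2.imwrite('pics/w4b.png',b[480:])
E
```

```text
[ 0.56292687 -0.11330622  0.1837271 ] [-2.23230732e+00 -2.21042535e+00  3.78699100e-05] [ 1.13705436 -0.17726329 -0.10013382]
```

View pics/w4.png

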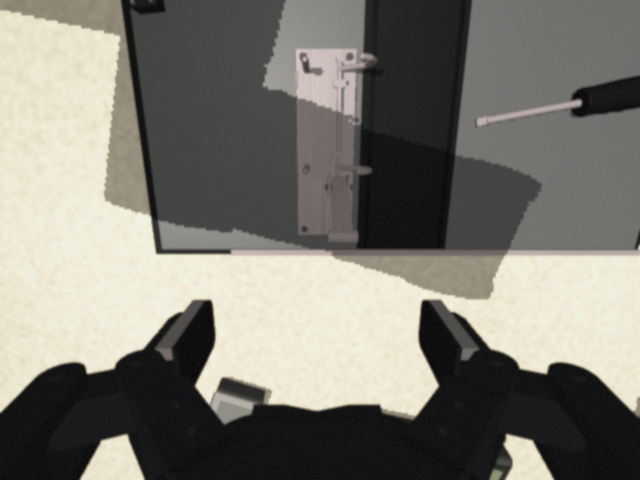

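View pics/w4a.png

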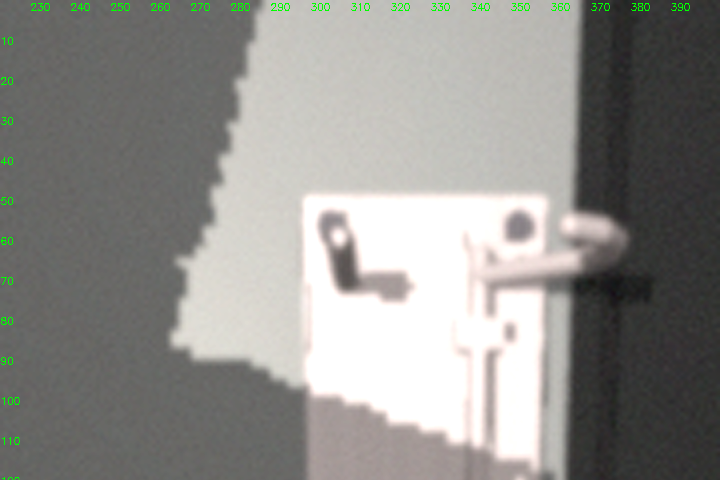

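View pics/w4b.png

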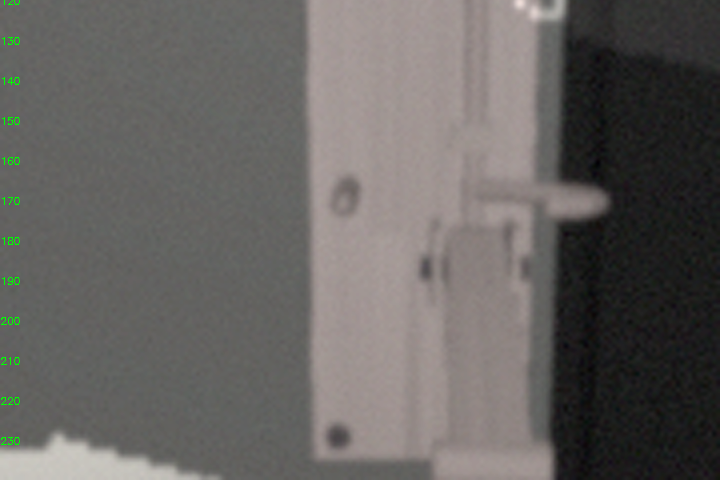

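```bash
python3 - <<'E'
from h import *; from plant import optics,arm
from scipy.optimize import least_squares
cw=cam('wrist',optics,dict(np.load('w4.npz')))
P=np.array([[-9,56,6],[42,56,6],[-9,-104,6],[-150,-125,3],[0,-40,47],[0,40,47],[0,40,6]])/1000
u=np.array([[296,48.5],[357,48.5],[298.5,234.5],[157,252.5],[306.5,168.5],[304.5,58.5],[307,70.5]])
def w(p,P): 
    P=np.atleast_2d(P);c,s=np.cos(p[2]),np.sin(p[2]);return np.c_[P[:,0]*c-P[:,1]*s+p[0],P[:,0]*s+P[:,1]*c+p[1],P[:,2]]
f=lambda p:((proj(cw,w(p,P))-u)).ravel()
r=least_squares(f,[.555,-.025,-.01]);p=r.x;print(p.round(4),r.fun.round(1).reshape(-1,2).tolist())
f=lambda p:((proj(cw,w(p,P))-u)[[0,1,2,3,6]]).ravel()
r=least_squares(f,[.555,-.025,-.01]);p=r.x;print(p.round(4),r.fun.round(1).reshape(-1,2).tolist())
def f(p):
    c2=(cw[0],cw[1].copy()); c2[1][:3,:3]=R.from_rotvec(p[3:6]).as_matrix()@cw[1][:3,:3];
    return np.r_[((proj(c2,w(p,P))-u)).ravel(),p[3:6]*200]
r=least_squares(f,[.555,-.025,-.01,0,0,0]);p=r.x;print(p.round(4),r.fun.round(1).tolist())
s=arm.observe()
plan(s,[.472,.375,.20],89.4+22); print(s['q'].round(2))
E
```

```text
[ 0.5552 -0.0254 -0.0106] [[-0.1, -0.6], [0.6, -0.6], [0.1, 0.0], [-1.4, 1.7], [-0.3, 1.8], [0.9, -0.2], [-0.1, -1.3]]
[ 0.5554 -0.0257 -0.012 ] [[0.1, -0.3], [0.8, -0.1], [0.1, 0.3], [-1.4, 1.8], [0.1, -1.0]]
[ 5.539e-01 -2.530e-02 -1.090e-02  4.000e-04  4.300e-03 -0.000e+00] [-0.1, -0.6, 0.6, -0.6, 0.1, 0.0, -1.1, 1.5, -0.5, 1.8, 0.7, -0.2, -0.0, -1.3, 0.1, 0.9, -0.0]
yaw now 89.43 tilt [ 0. -0. -1.] shift [48.74 -9.57 -1.62] turn -21.97
[-0.28  0.45  1.64 -0.    1.06 -0.27]
```

```bash
python3 - <<'E'
from h import *; from plant import optics,arm
plan(arm.observe(),[.494,.329,.20],111.4)
E
```

```text
yaw now 89.43 tilt [ 0. -0. -1.] shift [44.16 -7.33 -1.62] turn -21.97
```

Call:
arm_command([
  [-1, [4.5, -0.75, -0.2], -3],
  [-1, [9, -1.5, -0.4], -6],
  [-1, [13.5, -2.25, -0.6], -9],
  [-1, [18, -3, -0.8], -12],
  [-1, [22.5, -3.75, -1], -15],
  [-1, [27, -4.5, -1.2], -18],
  [-1, [31.5, -5.25, -1.4], -21],
  [-1, [36, -6, -1.6], -22],
])

```text
time: 6.8
tool_pos: [0.5059, 0.2491, 0.2001]
ee_rot: [1.767, 2.597, 0.0]
force: [0.4, -0.9, 0.7]
width: 0.999
```

Call:
arm_command([
  [-1, [3.5, 1.4, 0], 0],
  [-1, [6.5, 2.5, 0], 0],
  [-1, [8, 1.8, 0], 0],
  [-1, [8, 1.8, 0], 0],
  [-1, [8, 1.8, 0], 0],
  [-1, [8, 1.8, 0], 0],
  [-1, [8, 1.8, 0], 0],
  [-1, [8, 1.8, 0], 0],
])

```text
time: 7.6
tool_pos: [0.4943, 0.3276, 0.1999]
ee_rot: [1.771, 2.595, 0.0]
force: [0.9, 0.2, 0.0]
width: 1.0
```

```bash
python3 - <<'E'
from h import *; from plant import arm,optics
s=arm.observe();im=optics.camera('wrist');cv2.imwrite('pics/w5.png',im)
np.savez('w5.npz',**{k:s[k] for k in('ee_rot','tool_pos')})
print(s['tool_pos'],s['ee_rot'],s['force'],s['time'])
E
```

```text
[0.49433206 0.32760374 0.19989874] [1.77095761e+00 2.59476119e+00 1.47323829e-04] [0.85750935 0.18584044 0.01193474] 7.6
```

View pics/w5.png

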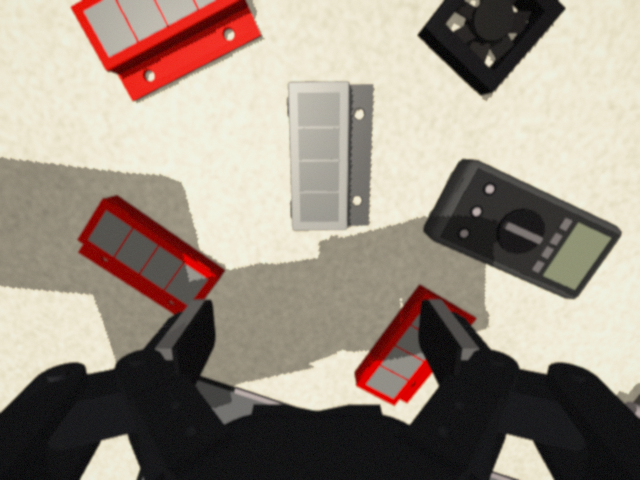

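```bash
python3 - <<'E'
from h import *
im=cv2.imread('pics/w5.png')
b=cv2.resize(im[75:240,275:385],None,fx=5,fy=5,interpolation=cv2.INTER_CUBIC)[:,:]
for x in range(280,385,10): cv2.putText(b,str(x),((x-275)*5-10,10),0,.35,(0,0,255),1)
for y in range(80,240,10): cv2.putText(b,str(y),(0,(y-75)*5+4),0,.35,(0,0,255),1)
b=np.hstack([b[:420],b[405:825]]);cv2.imwrite('pics/w5z.png',cv2.resize(b,(800,int(len(b)*800/b.shape[1]))))
E
```

```text
(no output)
```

View pics/w5z.png

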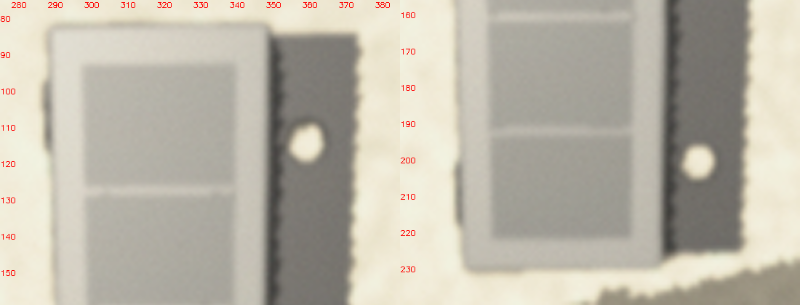

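```bash
cat >> h.py <<'E'
def w(p,P): 
    P=np.atleast_2d(P);c,s=np.cos(p[2]),np.sin(p[2]);return np.c_[P[:,0]*c-P[:,1]*s+p[0],P[:,0]*s+P[:,1]*c+p[1],P[:,2]]
E
python3 - <<'E'
from h import *; from plant import optics,arm
from scipy.optimize import least_squares
cw=cam('wrist',optics,dict(np.load('w5.npz')))
C=np.array([[-26,65,25.5],[26,65,25.5],[-26,-65,25.5],[26,-65,25.5],[49,65,7],[49,-65,7],[37,40,5],[37,-40,5]])/1e3
u=np.array([[288.5,81.6],[349.3,81.9],[292.3,230.3],[347.9,228],[373.2,84.6],[369,224.8],[359.4,114],[357,200.5]])
f=lambda p:(proj(cw,w(p,C))-u).ravel()
r=least_squares(f,[.476,.376,.375]);p=r.x;print('case',p.round(4),r.fun.round(1).reshape(-1,2).tolist())
plan(arm.observe(),[p[0],p[1],.05],90+np.degrees(p[2]))
E
```

```text
case [0.4767 0.3782 0.3832] [[-0.8, -0.4], [0.5, -1.5], [0.1, 0.8], [-0.4, 2.6], [0.5, -1.1], [-0.0, 0.8], [-0.1, -0.3], [0.3, -0.0]]
yaw now 111.38 tilt [ 1.e-04  0.e+00 -1.e+00] shift [ 5.34  0.21 14.99] turn -0.58
```

Call:
arm_command([
  [-1, [3.5, 0.2, 3.5], -0.6],
  [-1, [5.3, 0.2, 8], -0.6],
  [-1, [5.3, 0.2, 12.5], -0.6],
  [-1, [5.3, 0.2, 16], -0.6],
  [-1, [5.3, 0.2, 18], -0.6],
  [-1, [5.3, 0.2, 19.2], -0.6],
  [-1, [5.35, 0.2, 19.2], -0.6],
  [-1, [5.35, 0.2, 19.2], -0.6],
])

```text
time: 8.45
tool_pos: [0.4769, 0.3791, 0.0088]
ee_rot: [1.756, 2.604, 0.002]
force: [-0.1, 0.5, 0.5]
width: 0.999
```

```bash
python3 - <<'E'
from h import *; from plant import arm,optics
s=arm.observe();cv2.imwrite('pics/w6.png',optics.camera('wrist'))
print(s['tool_pos'],s['ee_rot'],s['force'],s['time'])
plan(s,[.4767,.3782,.007],111.96)
E
```

```text
[0.47691442 0.3790885  0.00878357] [1.75601603e+00 2.60436857e+00 2.01736231e-03] [-0.1070462   0.50252695  0.51691965] 8.45
yaw now 112.02 tilt [ 1.1e-03  8.0e-04 -1.0e+00] shift [-0.07 -0.05  0.18] turn 0.06
```

View pics/w6.png

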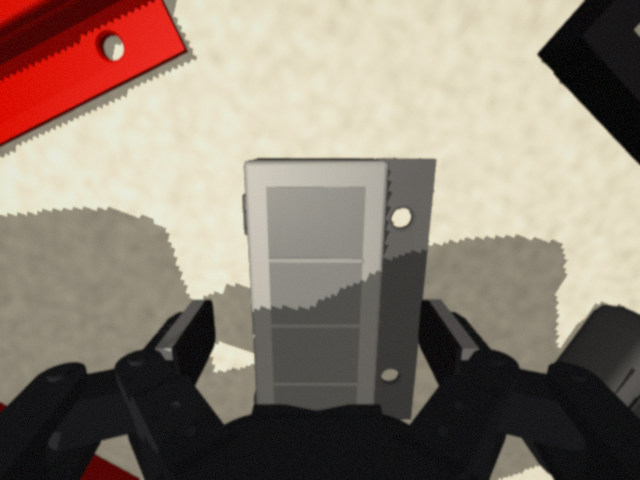

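Case between the fingers, both holes visible at (401,217), (390,375). Close.

Call:
arm_command([
  [-0.4, [0, 0, 0], 0],
  [0, [0, 0, 0], 0],
  [1, [0, 0, 0], 0],
  [1, [0, 0, 0], 0],
  [1, [0, 0, 0], 0],
  [1, [0, 0, 0], 0],
  [1, [0, 0, 0], 0],
  [1, [0, 0, 0], 0],
], newtons=40)

```text
time: 9.3
tool_pos: [0.4766, 0.379, 0.0088]
ee_rot: [1.756, 2.605, 0.002]
force: [-2.4, -1.3, 6.1]
width: 0.602
```

Call:
arm_command([
  [1, [0, 0, -0.5], 0],
  [1, [0, 0, -2], 0],
  [1, [0, 0, -5], 0],
  [1, [0, 0, -8], 0],
  [1, [0, 0, -10], 0],
  [1, [0, 0, -12], 0],
  [1, [0, 0, -12], 0],
  [1, [0, 0, -12], 0],
])

```text
time: 10.1
tool_pos: [0.4762, 0.3787, 0.128]
ee_rot: [1.756, 2.605, 0.001]
force: [-0.6, 0.4, -2.2]
width: 0.604
```

```bash
python3 - <<'E'
from h import *; from plant import arm,optics
s=arm.observe();cv2.imwrite('pics/w7.png',optics.camera('wrist'))
np.savez('w7.npz',**{k:s[k] for k in('ee_rot','tool_pos')})
print(s['tool_pos'],s['ee_rot'],s['force'],s['time'],s['width'])
E
```

```text
[0.47620029 0.37869976 0.12797771] [1.75607716e+00 2.60475169e+00 6.67323262e-04] [-0.63421517  0.40420237 -2.18668441] 10.1 0.6039732316504358
```

View pics/w7.png

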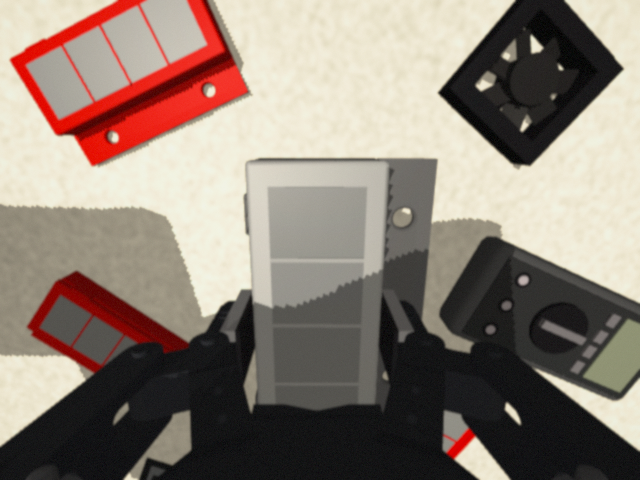

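```bash
python3 - <<'E'
from h import *
im=cv2.imread('pics/w7.png')
b=cv2.resize(im[145:245,235:445],None,fx=3.8,fy=3.8,interpolation=cv2.INTER_CUBIC)
for x in range(240,445,10): cv2.putText(b,str(x),(int((x-235)*3.8)-8,10),0,.33,(0,0,255),1)
for y in range(150,245,10): cv2.putText(b,str(y),(0,int((y-145)*3.8)+4),0,.33,(0,0,255),1)
cv2.imwrite('pics/w7z.png',b)
E
```

```text
(no output)
```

View pics/w7z.png

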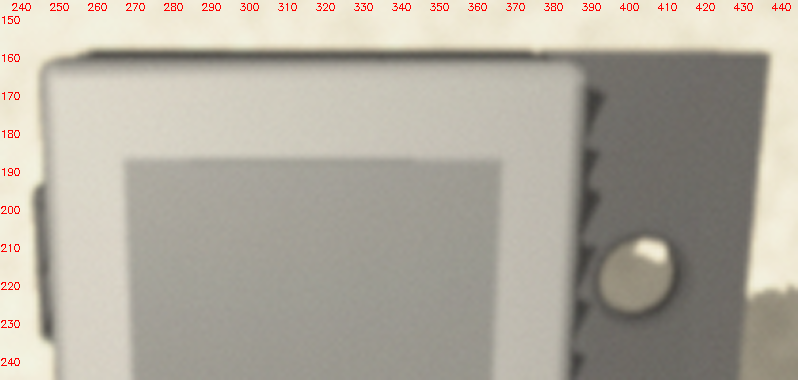

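```bash
python3 - <<'E'
from h import *; from plant import optics,arm
from scipy.optimize import least_squares
st=dict(np.load('w7.npz'));cw=cam('wrist',optics,st)
zb=st['tool_pos'][2]-.0088
M=R.from_rotvec(st['ee_rot']).as_matrix()
C=np.array([[-26,65,25.5],[26,65,25.5],[49,65,7],[37,40,7]])/1e3+[0,0,zb]
u=np.array([[246.5,161],[388,162],[437,158.5],[402,217]])
f0=lambda p:(proj(cw,w(p,C))-u)
for sel in ([0,1,2,3],[2,3],[1,2,3]):
    r=least_squares(lambda p:f0(p)[sel].ravel(),[.476,.376,.375]);p=r.x
    t=(np.array([p[0],p[1],0])-st['tool_pos'])@M
    H=(w(p,np.array([[37,40,3],[37,-40,3]])/1e3+[0,0,zb])-st['tool_pos'])@M*1e3
    print(p.round(4),f0(p).round(1).tolist(),'tool offs mm',(t*1e3).round(1)[:2],'holes in tool mm',H.round(1).tolist())
E
```

```text
[0.4759 0.3778 0.3825] [[-3.4, -0.1], [2.0, -0.8], [0.4, -0.0], [1.3, 1.7]] tool offs mm [-0.7 -0.6] holes in tool mm [[39.2, 36.5, 5.8], [-40.8, 36.3, 5.8]]
[0.4737 0.3785 0.3562] [[-4.0, -6.4], [1.9, -3.1], [0.3, -0.5], [-0.3, 0.6]] tool offs mm [ 0.8 -2.4] holes in tool mm [[39.7, 35.8, 5.8], [-40.2, 33.5, 5.8]]
[0.4757 0.3776 0.387 ] [[-4.9, 0.5], [0.4, -0.9], [-0.9, -0.4], [0.4, 1.5]] tool offs mm [-0.8 -0.9] holes in tool mm [[39.3, 36.1, 5.8], [-40.7, 36.3, 5.8]]
```

```bash
python3 - <<'E'
from h import *; from plant import optics,arm
plan(arm.observe(),[.5185,-.0243,.11],89.4)
E
```

```text
yaw now 112.03 tilt [-8.e-04 -5.e-04 -1.e+00] shift [-38.94 -11.16   1.74] turn 22.63
```

Call:
arm_command([
  [1, [-2.5, -0.7, 0], 1],
  [1, [-7, -2, 0], 4],
  [1, [-11.5, -3.3, 0], 7],
  [1, [-16, -4.6, 0], 10],
  [1, [-20.5, -5.9, 0], 13],
  [1, [-25, -7.2, 0], 16],
  [1, [-29.5, -8.5, 0], 19],
  [1, [-33, -9.5, 0], 22.6],
])

```text
time: 10.95
tool_pos: [0.5113, 0.0348, 0.1268]
ee_rot: [-2.235, -2.206, 0.002]
force: [0.6, 0.6, -2.0]
width: 0.604
```

Call:
arm_command([
  [1, [0, 0, 0], 0],
  [1, [-1.5, 0, 0.3], 0],
  [1, [-3, 0.3, 0.6], 0],
  [1, [-4.5, 0.6, 0.9], 0],
  [1, [-5.5, 0.75, 1.2], 0],
  [1, [-6.1, 0.75, 1.5], 0],
  [1, [-6.1, 0.75, 1.7], 0],
  [1, [-6.1, 0.75, 1.7], 0],
])

```text
time: 11.75
tool_pos: [0.5187, -0.0236, 0.1104]
ee_rot: [-2.232, -2.21, 0.001]
force: [-0.5, 0.3, -1.1]
width: 0.601
```

```bash
python3 - <<'E'
from h import *; from plant import arm,optics
s=arm.observe();cv2.imwrite('pics/w8.png',optics.camera('wrist'))
np.savez('w8.npz',**{k:s[k] for k in('ee_rot','tool_pos')})
print(s['tool_pos'],s['ee_rot'],s['force'],s['time'],s['width'])
plan(s,[.5185,-.0243,.09],89.4)
E
```

```text
[ 0.51866022 -0.0236415   0.11044874] [-2.23212548e+00 -2.20988618e+00  5.08210564e-04] [-0.45488312  0.26924633 -1.05192093] 11.75 0.6007134900462606
yaw now 89.43 tilt [-6.e-04  2.e-04 -1.e+00] shift [-0.07 -0.01  2.04] turn 0.03
```

View pics/w8.png

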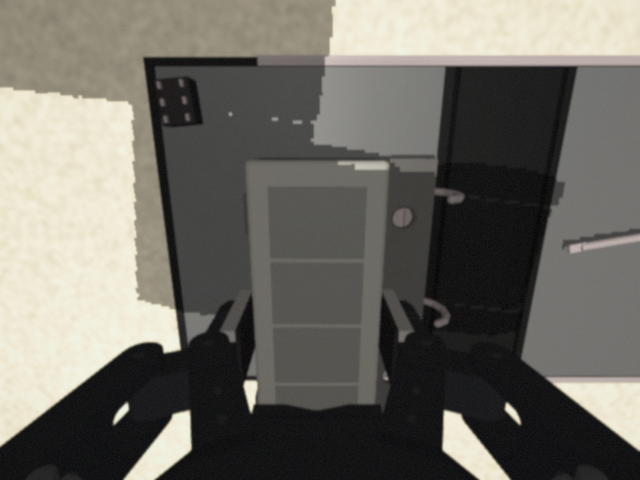

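```bash
python3 - <<'E'
from h import *; from plant import optics,arm
st=dict(np.load('w8.npz'));pf=[.5552,-.0254,-.0106]
for z in (.1104,.08,.066,.06):
    s=dict(st);s['tool_pos']=np.array([.5185,-.0243,z]);cw=cam('wrist',optics,s)
    print(z,proj(cw,w(pf,np.array([[0,40,47],[0,40,6],[0,40,z*1e3-8.8+7]])/1e3)).round(1).tolist())
im=cv2.imread('pics/w8.png');cv2.imwrite('pics/w8z.png',cv2.convertScaleAbs(cv2.resize(im[180:250,370:470],None,fx=8,fy=8,interpolation=cv2.INTER_CUBIC),alpha=2))
E
```

```text
0.1104 [[378.9, 195.6], [369.0, 186.5], [403.7, 218.2]]
0.08 [[389.1, 204.9], [376.0, 192.9], [403.7, 218.2]]
0.066 [[395.0, 210.3], [379.9, 196.5], [403.7, 218.2]]
0.06 [[397.8, 212.9], [381.7, 198.2], [403.7, 218.2]]
```

View pics/w8z.png

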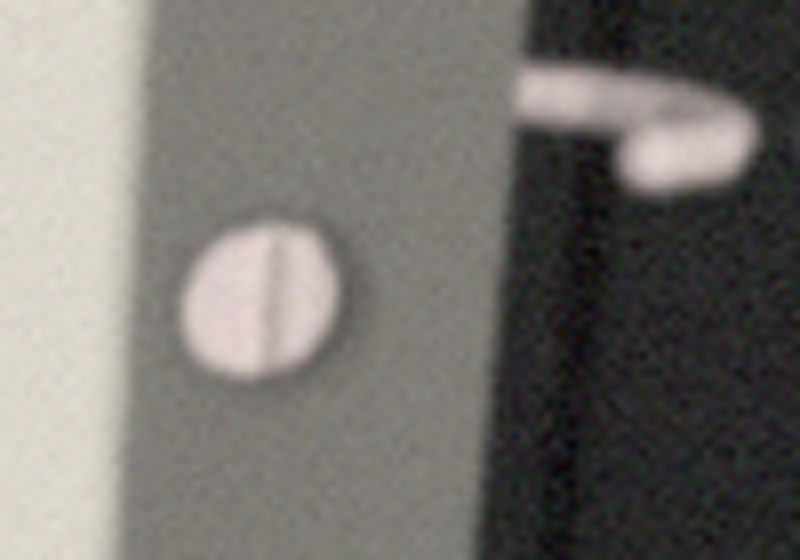

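Call:
arm_command([
  [1, [-0.05, 0, 1], 0],
  [1, [-0.05, 0, 2.2], 0],
  [1, [-0.05, 0, 3.2], 0],
  [1, [-0.05, 0, 4.0], 0],
  [1, [-0.05, 0, 4.5], 0],
  [1, [-0.05, 0, 4.7], 0],
  [1, [-0.05, 0, 4.7], 0],
  [1, [-0.05, 0, 4.7], 0],
])

```text
time: 12.6
tool_pos: [0.5191, -0.0244, 0.0641]
ee_rot: [2.232, 2.21, 0.001]
force: [-0.3, 0.5, -1.7]
width: 0.601
```

```bash
python3 - <<'E'
from h import *; from plant import arm,optics
s=arm.observe();im=optics.camera('wrist');cv2.imwrite('pics/w9.png',im)
np.savez('w9.npz',**{k:s[k] for k in('ee_rot','tool_pos')})
print(s['tool_pos'],s['force'],s['time'],s['width'])
plan(s,[.5185,-.0243,.0118],89.4)
b=cv2.convertScaleAbs(cv2.resize(im[180:250,370:470],None,fx=6,fy=6,interpolation=cv2.INTER_CUBIC),alpha=2)
c=optics.camera('scene');cv2.imwrite('pics/s9.png',c)
c=cv2.convertScaleAbs(cv2.resize(c[225:325,260:360],(600,600),interpolation=cv2.INTER_CUBIC),alpha=1.5)
cv2.imwrite('pics/w9z.png',b);cv2.imwrite('pics/s9z.png',c)
cw=cam('wrist',optics,s);pf=[.5552,-.0254,-.0106]
print(proj(cw,w(pf,np.array([[0,40,47],[0,40,6]])/1e3)).round(1).tolist())
E
```

```text
[ 0.51911399 -0.02436908  0.06406639] [-0.30183501  0.47888997 -1.65225228] 12.6 0.6009301886586766
yaw now 89.43 tilt [ 5.e-04 -1.e-04 -1.e+00] shift [ 0.01 -0.06  5.23] turn 0.03
[[394.5, 210.9], [379.3, 196.9]]
```

View pics/w9z.png

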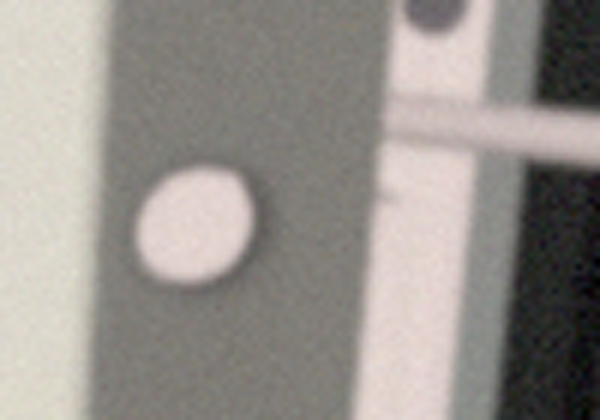

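View pics/s9z.png

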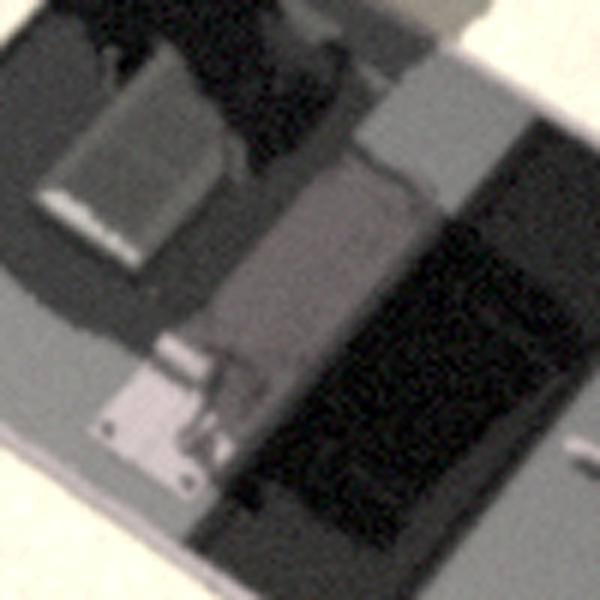

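Call:
arm_command([
  [1, [0, 0, 0.4], 0],
  [1, [0, 0, 0.8], 0],
  [1, [0, 0, 1.1], 0],
  [1, [0, 0, 1.3], 0],
  [1, [0, 0, 1.5], 0],
  [1, [0, 0, 1.7], 0],
  [1, [0, 0, 1.9], 0],
  [1, [0, 0, 1.9], 0],
])

```text
time: 13.5
tool_pos: [0.5188, -0.0243, 0.0445]
ee_rot: [-2.232, -2.21, 0.0]
force: [-0.0, -0.2, -1.5]
width: 0.6
```

```bash
python3 - <<'E'
from h import *; from plant import arm,optics
s=arm.observe();im=optics.camera('wrist');cv2.imwrite('pics/w10.png',im)
print(s['tool_pos'],s['force'],s['torque'],s['time'],s['width'])
b=cv2.convertScaleAbs(cv2.resize(im[140:400,230:470],(600,600),interpolation=cv2.INTER_CUBIC),alpha=2)
cv2.imwrite('pics/w10z.png',b)
E
```

```text
[ 0.51877333 -0.02430804  0.04454845] [-0.03310773 -0.24981592 -1.54803027] [0.00612448 0.01454648 0.03165764] 13.5 0.5999145879210047
```

View pics/w10z.png

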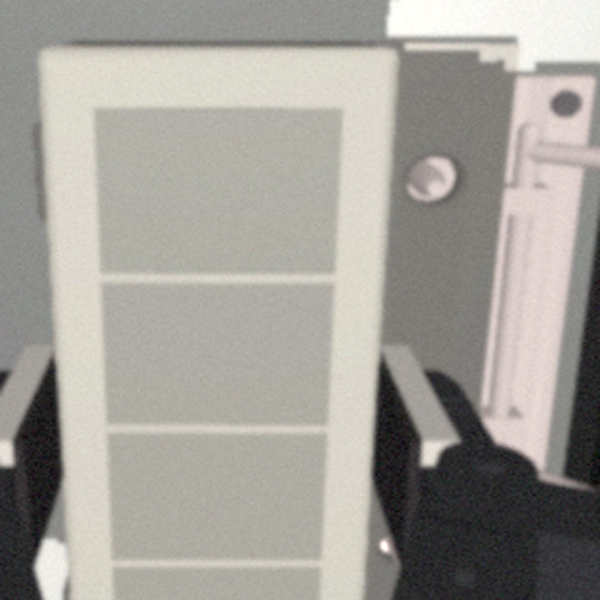

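```bash
python3 - <<'E'
import cv2,numpy as np
im=cv2.imread('pics/w10.png')
a=cv2.resize(im[195:235,380:425],(450,400),interpolation=cv2.INTER_CUBIC);b=cv2.resize(im[345:395,375:410],(350,500),interpolation=cv2.INTER_CUBIC)
cv2.imwrite('pics/w10h.png',cv2.convertScaleAbs(np.hstack([a,b[50:450]]),alpha=2))
E
```

```text
(no output)
```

View pics/w10h.png

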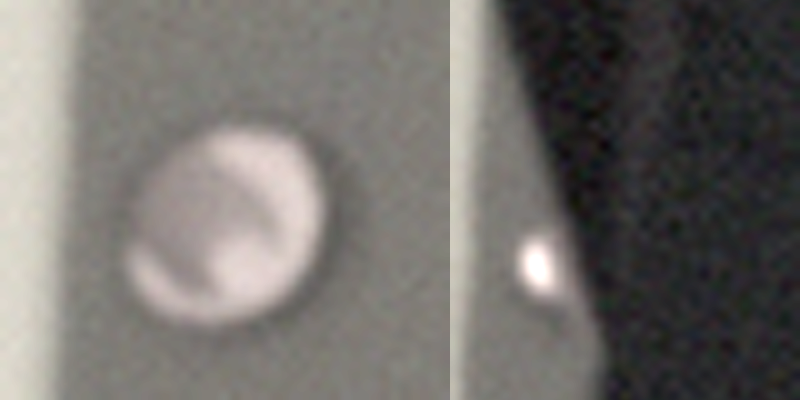

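Call:
arm_command([
  [1, [0, 0, 0.5], 0],
  [1, [0, 0, 1.0], 0],
  [1, [0, 0, 1.5], 0],
  [1, [0, 0, 2.0], 0],
  [1, [0, 0, 2.4], 0],
  [1, [0, 0, 2.7], 0],
  [1, [0, 0, 2.9], 0],
  [1, [0, 0, 2.9], 0],
])

```text
time: 14.35
tool_pos: [0.5188, -0.0243, 0.0156]
ee_rot: [-2.232, -2.21, 0.0]
force: [0.1, -0.6, -1.5]
width: 0.599
```

Call:
arm_command([
  [1, [0, 0, 0.1], 0],
  [1, [0, 0, 0.2], 0],
  [1, [0, 0, 0.3], 0],
  [1, [0, 0, 0.35], 0],
  [1, [0, 0, 0.4], 0],
  [1, [0, 0, 0.4], 0],
  [1, [0, 0, 0.4], 0],
  [1, [0, 0, 0.4], 0],
])

```text
time: 15.15
tool_pos: [0.5189, -0.0243, 0.0118]
ee_rot: [-2.232, -2.21, 0.0]
force: [-1.0, -0.2, 0.9]
width: 0.6
```

```bash
python3 - <<'E'
from h import *; from plant import arm,optics
s=arm.observe();im=optics.camera('wrist');cv2.imwrite('pics/w11.png',im)
print(s['tool_pos'],s['force'],s['torque'],s['time'],s['width'])
a=cv2.resize(im[140:400,230:470],(600,600),interpolation=cv2.INTER_CUBIC)
cv2.imwrite('pics/w11z.png',cv2.convertScaleAbs(a,alpha=2))
E
```

```text
[ 0.5188755  -0.02431585  0.01182681] [-1.00386479 -0.15219031  0.92182261] [-0.04205697  0.06546101  0.04846383] 15.15 0.6001673214783626
```

View pics/w11z.png

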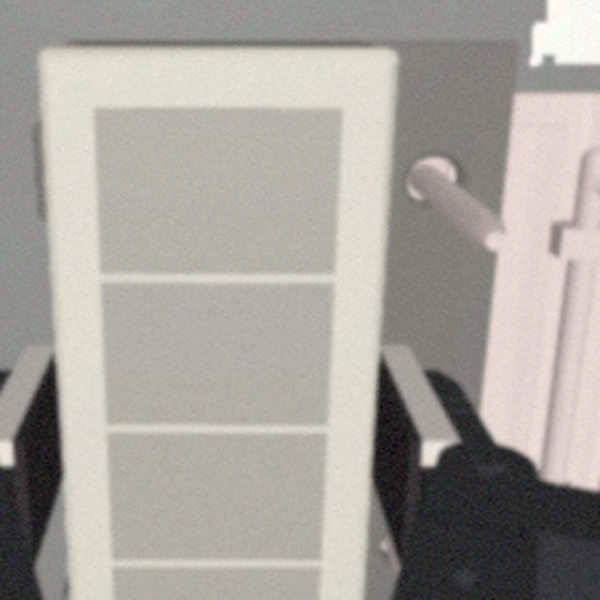

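Call:
arm_command([
  [-0.3, [0, 0, 0], 0],
  [-0.5, [0, 0, 0], 0],
  [-0.6, [0, 0, 0], 0],
  [-0.6, [0, 0, 0], 0],
  [-0.6, [0, 0, -0.5], 0],
  [-0.6, [0, 0, -2], 0],
  [-0.6, [0, 0, -5], 0],
  [-0.6, [0, 0, -9], 0],
])

```text
time: 16.0
tool_pos: [0.5179, -0.0242, 0.102]
ee_rot: [-2.231, -2.209, 0.003]
force: [-0.1, -0.3, 0.6]
width: 0.801
```

Call:
arm_command([
  [-0.6, [0, 0, -4], 0],
  [-0.6, [-3, 0, -6], 0],
  [-0.6, [-6, 0, -7], 0],
  [-0.6, [-8, 0, -7], 0],
  [0, [-8, 1, -7], 0],
  [1, [-8, 2, -7], 0],
  [1, [-8, 3, -7], 0],
  [1, [-8, 3, -7], 0],
])

```text
time: 16.8
tool_pos: [0.5493, -0.1039, 0.1716]
ee_rot: [2.231, 2.212, 0.0]
force: [-0.3, 1.0, 0.0]
width: 0.12
```

```bash
python3 - <<'E'
from h import *; from plant import arm,optics
s=arm.observe();im=optics.camera('wrist');cv2.imwrite('pics/w12.png',im)
np.savez('w12.npz',**{k:s[k] for k in('ee_rot','tool_pos')})
print(s['tool_pos'],s['force'],s['torque'],s['time'],s['width'])
E
```

```text
[ 0.54931478 -0.10386437  0.1715672 ] [-0.33691063  0.9697247   0.01487396] [-0.00386175 -0.00264293 -0.02994596] 16.8 0.11995719829632492
```

View pics/w12.png

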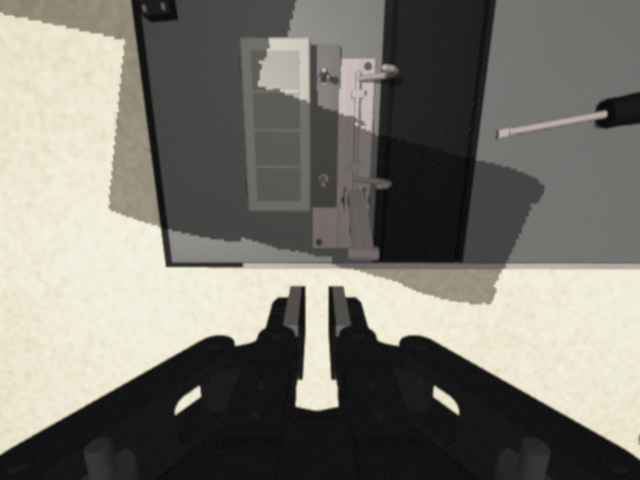

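Case lies on the cover with both posts through the holes ((325,76), (323,181)); the roll is at (364,254). Now hover over the raised roll.

Call:
arm_command([
  [1, [-0.2, 2, 0], 0],
  [1, [-0.5, 3.3, 1.5], 0],
  [1, [-0.5, 3.3, 4], 0],
  [1, [-0.5, 3.3, 6], 0],
  [1, [-0.5, 3.3, 6.6], 0],
  [1, [-0.5, 3.3, 6.6], 0],
  [1, [-0.5, 3.3, 6.6], 0],
  [1, [-0.5, 3.3, 6.6], 0],
])

```text
time: 17.65
tool_pos: [0.5815, -0.11, 0.1069]
ee_rot: [2.231, 2.21, 0.001]
force: [0.5, -0.9, 0.4]
width: 0.002
```

```bash
python3 - <<'E'
from h import *; from plant import arm,optics
s=arm.observe();im=optics.camera('wrist');cv2.imwrite('pics/w13.png',im)
print(s['tool_pos'],s['force'],s['torque'],s['time'],s['width'])
plan(s,[.582,-.109,.105],89.4)
E
```

```text
[ 0.58154648 -0.10999871  0.10693352] [ 0.51397343 -0.92342627  0.37935918] [-0.01636881  0.01537412  0.00566743] 17.65 0.00202357598985287
yaw now 89.44 tilt [ 1.6e-03 -5.0e-04 -1.0e+00] shift [0.1  0.04 0.19] turn 0.04
```

View pics/w13.png

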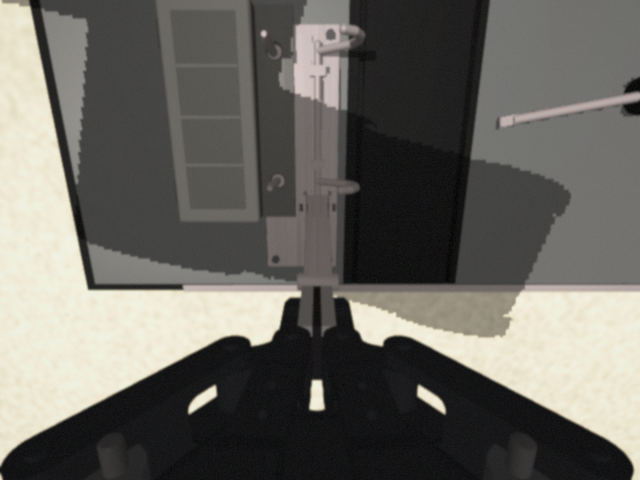

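```bash
python3 - <<'E'
from h import *; from plant import arm,optics
s=arm.observe();cw=cam('wrist',optics,s);pf=[.5552,-.0254,-.0106]
print('tcp',proj(cw,s['tool_pos']))
for b in(0,.06,.12):
  for th in (1.1,):
    a=th+b;print(b,th,proj(cw,w(pf,[.028,-.056-.064*np.cos(a),.021+.064*np.sin(a)])))
E
```

```text
tcp [[317.29217159 303.96794352]]
0 1.1 [[318.59598791 280.39392286]]
0.06 1.1 [[318.63162695 275.48896739]]
0.12 1.1 [[318.66587561 270.13027759]]
```

Call:
arm_command([
  [1, [0, 0, 1.2], 0],
  [1, [-0.2, 0, 2.2], 0],
  [1, [-0.8, 0, 2.8], 0],
  [1, [-1.3, 0, 3.2], 0],
  [1, [-1.8, 0, 3.7], 0],
  [1, [-2.2, 0, 4.2], 0],
  [1, [-2.6, 0, 4.7], 0],
  [1, [-2.6, 0, 4.7], 0],
])

```text
time: 18.5
tool_pos: [0.5814, -0.1387, 0.0598]
ee_rot: [2.23, 2.207, -0.001]
force: [-5.9, -12.7, 20.3]
width: 0.003
```

```bash
python3 - <<'E'
from h import *; from plant import arm,optics
s=arm.observe();im=optics.camera('wrist');cv2.imwrite('pics/w14.png',im)
print(s['tool_pos'],s['force'],s['torque'],s['time'],s['width'])
E
```

```text
[ 0.58144665 -0.13872233  0.05983341] [ -5.8884529  -12.69448456  20.29050419] [-1.9588715   1.0953862   0.00676871] 18.5 0.0028491288574591027
```

View pics/w14.png

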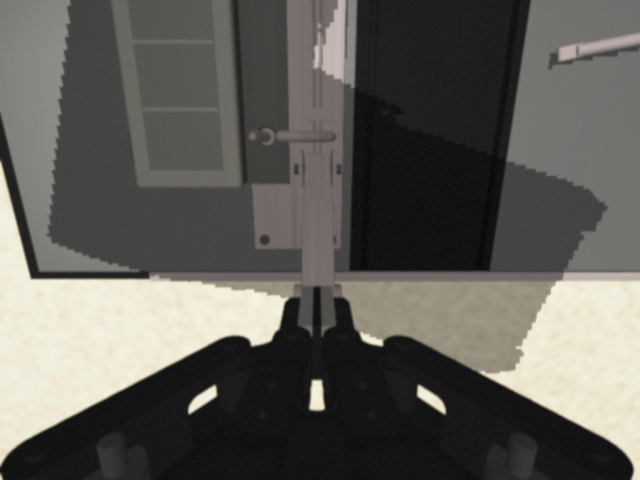

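```bash
python3 - <<'E'
from h import *; from plant import arm,optics
s=arm.observe();print(s['tool_pos'],s['force'],s['q'].round(3));cw=cam('wrist',optics,s);pf=[.5552,-.0254,-.0106]
M=R.from_rotvec(s['ee_rot']).as_matrix()
print('tcp',proj(cw,s['tool_pos']),proj(cw,s['tool_pos']+M@[.011,0,0]), 'tilt',M[:,2])
for a in (.45,.5,.55,.6): print(a,proj(cw,w(pf,[.028,-.056-.064*np.cos(a),.021+.064*np.sin(a)])), .021+.064*np.sin(a))
im=cv2.imread('pics/w14.png');cv2.imwrite('pics/w14z.png',cv2.convertScaleAbs(cv2.resize(im[240:360,260:380],(600,600),interpolation=cv2.INTER_CUBIC),alpha=1.8))
E
```

```text
[ 0.58149766 -0.1385947   0.06004395] [ -6.09908387 -11.41450697  19.57146374] [-0.311  0.651  1.647 -0.003  0.84  -0.298]
tcp [[317.29217656 303.96982264]] [[317.3035062  281.45170143]] tilt [ 0.00221221 -0.00337036 -0.99999187]
0.45 [[318.24526822 294.67444892]] 0.04883779418311873
0.5 [[318.28884387 294.45814088]] 0.051683234470669
0.55 [[318.33357447 293.88672472]] 0.05445198265156219
0.6 [[318.3793814  292.94117483]] 0.05713711829728227
```

View pics/w14z.png

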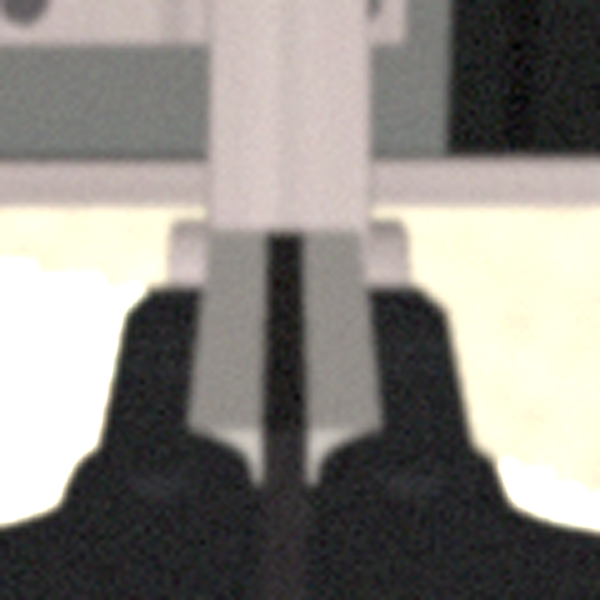

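Call:
arm_command([
  [1, [-0.25, 0, 0.3], 0],
  [1, [-0.45, 0, 0.6], 0],
  [1, [-0.6, 0, 0.9], 0],
  [1, [-0.75, 0, 1.15], 0],
  [1, [-0.9, 0, 1.4], 0],
  [1, [-1.0, 0, 1.65], 0],
  [1, [-1.05, 0, 1.9], 0],
  [1, [-1.05, 0, 1.9], 0],
])

```text
time: 19.35
tool_pos: [0.581, -0.1476, 0.0396]
ee_rot: [2.232, 2.209, -0.0]
force: [-0.0, -3.2, 5.8]
width: -0.002
```

```bash
python3 - <<'E'
from h import *; from plant import arm,optics
s=arm.observe();im=optics.camera('wrist');cv2.imwrite('pics/w15.png',im)
print(s['tool_pos'],s['force'],s['torque'],s['time'],s['width'])
cv2.imwrite('pics/w15z.png',cv2.convertScaleAbs(cv2.resize(im[100:360,200:440],(600,600),interpolation=cv2.INTER_CUBIC),alpha=1.6))
E
```

```text
[ 0.58100748 -0.14760679  0.03959725] [-0.00708915 -3.16022493  5.76430969] [-0.60389093  0.08132893 -0.00404336] 19.35 -0.0024101824440851557
```

View pics/w15z.png

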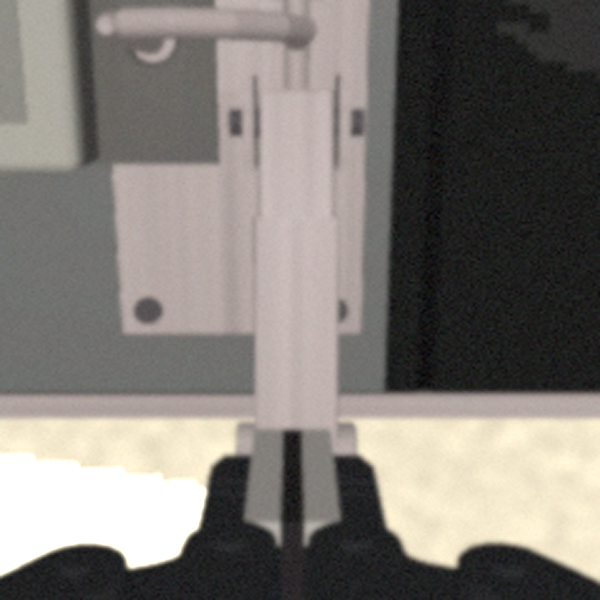

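Call:
arm_command([
  [1, [0, 0, 0.1], 0],
  [1, [0, 0, 0.2], 0],
  [1, [0, 0, 0.3], 0],
  [1, [0, 0, 0.4], 0],
  [1, [0, 0, 0.5], 0],
  [1, [0, 0, 0.5], 0],
  [1, [0, 0, 0.5], 0],
  [1, [0, 0, 0.5], 0],
])

```text
time: 20.2
tool_pos: [0.5806, -0.1464, 0.0346]
ee_rot: [-2.232, -2.21, 0.0]
force: [0.2, -1.3, 2.5]
width: 0.001
```

Call:
arm_command([
  [1, [0, 0, 0.05], 0],
  [1, [0, 0, 0.1], 0],
  [1, [0, 0, 0.15], 0],
  [1, [0, 0, 0.2], 0],
  [1, [0, 0, 0.2], 0],
  [1, [0, 0, 0.2], 0],
  [1, [0, 0, 0.2], 0],
  [1, [0, 0, 0.2], 0],
])

```text
time: 21.0
tool_pos: [0.5806, -0.1463, 0.0327]
ee_rot: [-2.232, -2.21, 0.0]
force: [0.9, -1.1, 1.5]
width: 0.001
```

Call:
arm_command([
  [1, [0, 0, 0.05], 0],
  [1, [0, 0, 0.1], 0],
  [1, [0, 0, 0.1], 0],
  [1, [0, 0, 0.1], 0],
  [1, [0, 0, 0.1], 0],
  [1, [0, 0, 0.1], 0],
  [1, [0, 0, 0.1], 0],
  [1, [0, 0, 0.1], 0],
])

```text
time: 21.8
tool_pos: [0.5806, -0.1464, 0.0317]
ee_rot: [-2.232, -2.21, 0.0]
force: [0.4, -1.2, 0.8]
width: -0.0
```

Call:
arm_command([
  [1, [0, 0, 0.05], 0],
  [1, [0, 0, 0.1], 0],
  [1, [0, 0, 0.1], 0],
  [1, [0, 0, 0.1], 0],
  [1, [0, 0, 0.1], 0],
  [1, [0, 0, 0.1], 0],
  [1, [0, 0, 0.1], 0],
  [1, [0, 0, 0.1], 0],
])

```text
time: 22.6
tool_pos: [0.5807, -0.1464, 0.0308]
ee_rot: [-2.232, -2.21, -0.0]
force: [-0.5, -0.5, 0.6]
width: 0.004
```

Call:
arm_command([
  [1, [0, 0, 0.05], 0],
  [1, [0, 0, 0.1], 0],
  [1, [0, 0, 0.1], 0],
  [1, [0, 0, 0.1], 0],
  [1, [0, 0, 0.1], 0],
  [1, [0, 0, 0.1], 0],
  [1, [0, 0, 0.1], 0],
  [1, [0, 0, 0.1], 0],
])

```text
time: 23.4
tool_pos: [0.5806, -0.1464, 0.0298]
ee_rot: [-2.232, -2.21, 0.0]
force: [1.0, -0.6, 0.3]
width: -0.005
```

```bash
python3 - <<'E'
from plant import arm; s=arm.observe(); print(s['tool_pos'],s['force'],s['torque'])
E
```

```text
[ 0.58064295 -0.14641192  0.02975494] [ 0.95661006 -0.63410538  0.32460451] [-0.00390528 -0.00963074  0.0066563 ]
```

Call:
arm_command([
  [1, [0, 0, 0.05], 0],
  [1, [0, 0, 0.1], 0],
  [1, [0, 0, 0.1], 0],
  [1, [0, 0, 0.1], 0],
  [1, [0, 0, 0.1], 0],
  [1, [0, 0, 0.1], 0],
  [1, [0, 0, 0.1], 0],
  [1, [0, 0, 0.1], 0],
])

```text
time: 24.2
tool_pos: [0.5807, -0.1465, 0.0288]
ee_rot: [-2.232, -2.21, 0.0]
force: [-0.2, 0.7, 0.8]
width: 0.003
```

```bash
python3 - <<'E'
from plant import arm; s=arm.observe(); print(s['tool_pos'],s['force'],s['torque'])
E
```

```text
[ 0.58065918 -0.14645669  0.0287746 ] [-0.1641456   0.66172847  0.84274827] [-0.0003898   0.00705368 -0.05022045]
```

Call:
arm_command([
  [1, [0, 0, 0.05], 0],
  [1, [0, 0, 0.1], 0],
  [1, [0, 0, 0.1], 0],
  [1, [0, 0, 0.1], 0],
  [1, [0, 0, 0.1], 0],
  [1, [0, 0, 0.1], 0],
  [1, [0, 0, 0.1], 0],
  [1, [0, 0, 0.1], 0],
])

```text
time: 25.0
tool_pos: [0.5807, -0.1465, 0.0278]
ee_rot: [2.233, 2.21, 0.0]
force: [-0.9, 0.2, 0.9]
width: -0.001
```

```bash
python3 - <<'E'
from plant import arm,optics; import cv2; s=arm.observe(); print(s['tool_pos'],s['force'],s['torque'])
im=optics.camera('wrist');cv2.imwrite('pics/w16.png',im)
cv2.imwrite('pics/w16z.png',cv2.convertScaleAbs(cv2.resize(im[100:360,200:440],(600,600),interpolation=cv2.INTER_CUBIC),alpha=1.6))
E
```

```text
[ 0.58068441 -0.14647555  0.02781322] [-0.85145992  0.19184539  0.92924854] [ 0.02118977  0.05307357 -0.01790462]
```

View pics/w16z.png

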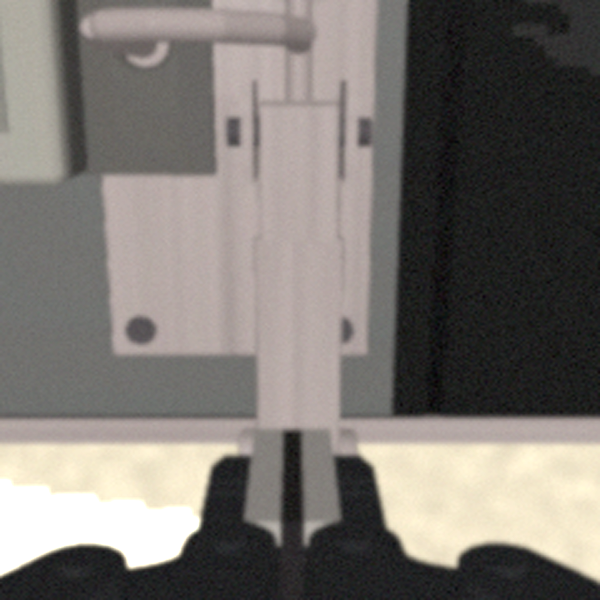

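Call:
arm_command([
  [1, [0, 0, 0.05], 0],
  [1, [0, 0, 0.1], 0],
  [1, [0, 0, 0.1], 0],
  [1, [0, 0, 0.1], 0],
  [1, [0, 0, 0.1], 0],
  [1, [0, 0, 0.1], 0],
  [1, [0, 0, 0.1], 0],
  [1, [0, 0, 0.1], 0],
])

```text
time: 25.85
tool_pos: [0.5807, -0.1465, 0.0268]
ee_rot: [-2.233, -2.21, 0.0]
force: [-1.1, 1.2, 0.5]
width: 0.002
```

Call:
arm_command([
  [1, [0, 0, 0.05], 0],
  [1, [0, 0, 0.08], 0],
  [1, [0, 0, 0.08], 0],
  [1, [0, 0, 0.08], 0],
  [1, [0, 0, 0.08], 0],
  [1, [0, 0, 0.08], 0],
  [1, [0, 0, 0.08], 0],
  [1, [0, 0, 0.08], 0],
])

```text
time: 26.65
tool_pos: [0.5807, -0.1465, 0.026]
ee_rot: [-2.233, -2.21, -0.0]
force: [-0.0, -0.1, 0.1]
width: 0.004
```

Call:
arm_command([
  [1, [0, 0, 0.05], 0],
  [1, [0, 0, 0.08], 0],
  [1, [0, 0, 0.08], 0],
  [1, [0, 0, 0.08], 0],
  [1, [0, 0, 0.08], 0],
  [1, [0, 0, 0.08], 0],
  [1, [0, 0, 0.08], 0],
  [1, [0, 0, 0.08], 0],
])

```text
time: 27.45
tool_pos: [0.5808, -0.1465, 0.0255]
ee_rot: [2.232, 2.21, 0.0]
force: [-1.7, 1.0, 4.7]
width: 0.004
```

Call:
arm_command([
  [1, [0, 0, 0.05], 0],
  [1, [0, 0, 0.08], 0],
  [1, [0, 0, 0.08], 0],
  [1, [0, 0, 0.08], 0],
  [1, [0, 0, 0.08], 0],
  [1, [0, 0, 0.08], 0],
  [1, [0, 0, 0.08], 0],
  [1, [0, 0, 0.08], 0],
])

```text
time: 28.25
tool_pos: [0.5809, -0.1465, 0.025]
ee_rot: [2.232, 2.21, 0.0]
force: [-2.7, -0.3, 9.2]
width: -0.0
```

Contact with the stop at z ≈ 25.7 mm, 9 N there. Withdraw straight up.

Call:
arm_command([
  [1, [0, 0, -0.1], 0],
  [1, [0, 0, -0.3], 0],
  [1, [0, 0, -1], 0],
  [1, [0, 0, -3], 0],
  [1, [0, 0, -7], 0],
  [1, [-1, 0, -11], 0],
  [1, [-2, 0, -14], 0],
  [1, [-2, 0, -14], 0],
])

```text
time: 29.05
tool_pos: [0.5823, -0.168, 0.1692]
ee_rot: [2.228, 2.205, 0.005]
force: [0.5, 0.1, -0.3]
width: -0.002
```

Call:
arm_command([
  [1, [-3, -3, 0], 0],
  [1, [-3, -3, 0], 0],
  [1, [-3, -3, 0], 0],
  [1, [-3, -3, 0], 0],
  [1, [-3, -3, 0], 0],
  [1, [-3, -3, 0], 0],
  [1, [-3, -3, 0], 0],
  [1, [-3, -3, 0], 0],
])

```text
time: 29.85
tool_pos: [0.5503, -0.196, 0.1644]
ee_rot: [-2.232, -2.211, -0.0]
force: [-0.4, -0.1, -0.1]
width: 0.001
```

```bash
python3 - <<'E'
from plant import arm,optics; import cv2,numpy as np; s=arm.observe(); print(s['tool_pos'],s['force'])
im=optics.camera('wrist');cv2.imwrite('pics/w17.png',im)
np.savez('w17.npz',**{k:s[k] for k in('ee_rot','tool_pos')})
c=optics.camera('scene');cv2.imwrite('pics/s17.png',c)
cv2.imwrite('pics/w17z.png',cv2.convertScaleAbs(cv2.resize(im[0:260,200:440],(600,600),interpolation=cv2.INTER_CUBIC),alpha=1.5))
E
```

```text
[ 0.55030396 -0.19597389  0.16435117] [-0.37854136 -0.10777313 -0.08922798]
```

View pics/w17z.png

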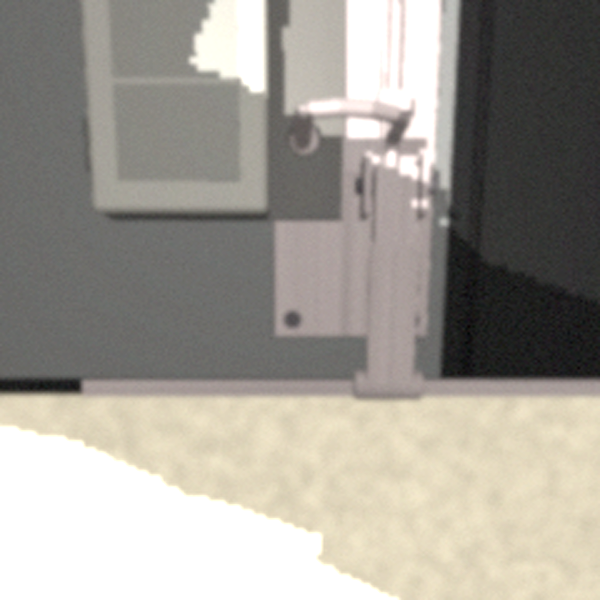

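View pics/s17.png

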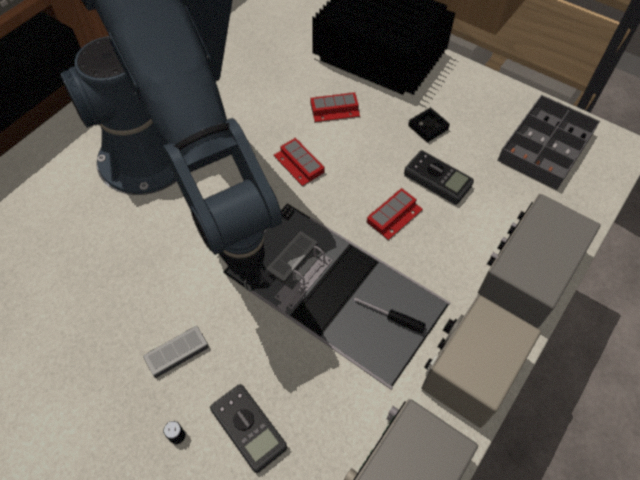

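Call:
arm_command([
  [-1, [2, 1.3, 0], 0],
  [-1, [4, 2.6, 1], 0],
  [-1, [5, 3.3, 4], 0],
  [-1, [5, 3.3, 7], 0],
  [-1, [5, 3.3, 10], 0],
  [-1, [5, 3.3, 12], 0],
  [-1, [5, 3.3, 12], 0],
  [-1, [5, 3.3, 12], 0],
])

```text
time: 30.75
tool_pos: [0.5839, -0.1466, 0.0449]
ee_rot: [2.232, 2.21, 0.0]
force: [0.2, -0.0, -0.2]
width: 0.998
```

```bash
python3 - <<'E'
from plant import arm,optics; import cv2,numpy as np; s=arm.observe(); print(s['tool_pos'],s['force'])
im=optics.camera('wrist');cv2.imwrite('pics/w18.png',im)
np.savez('w18.npz',**{k:s[k] for k in('ee_rot','tool_pos')})
a=cv2.imread('pics/w2.png')
def z(i,y0): 
    b=cv2.convertScaleAbs(cv2.resize(i[y0:y0+150,220:370],(400*1,400*1),interpolation=cv2.INTER_CUBIC),alpha=1.5)
    k=400/150
    for x in range(230,370,20): cv2.putText(b,str(x),(int((x-220)*k)-8,10),0,.33,(0,0,255),1)
    for y in range(y0+10,y0+150,10): cv2.putText(b,str(y),(0,int((y-y0)*k)+4),0,.33,(0,0,255),1)
    return b
cv2.imwrite('pics/cmp.png',np.hstack([z(a,190),z(im,160)]))
E
```

```text
[ 0.58391942 -0.14659017  0.04491127] [ 0.24272746 -0.01455241 -0.1685264 ]
```

View pics/cmp.png

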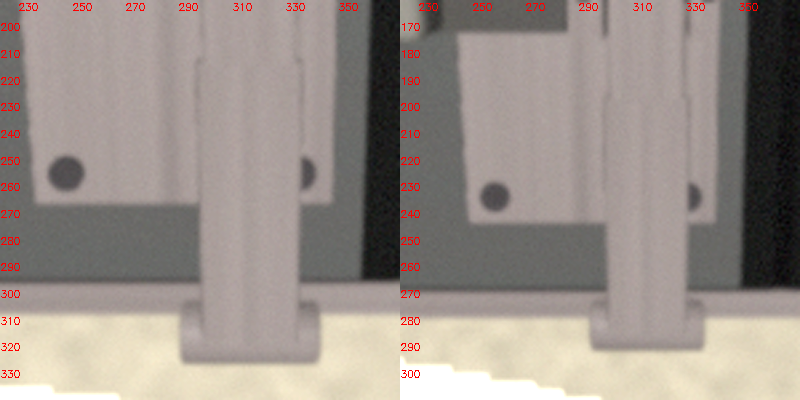

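View pics/w18.png

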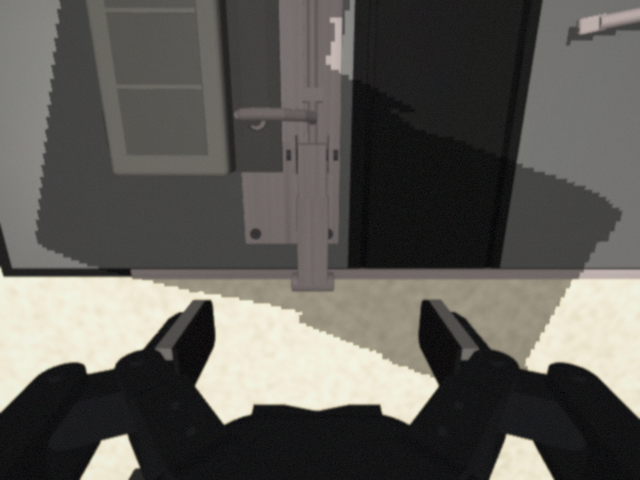

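```bash
python3 - <<'E'
from h import *; from plant import optics
from scipy.optimize import least_squares
D={'w2':([[233,266.5],[344.5,266.5]],(302.5,326.5,287.5,340)),'w18':([[245.5,243.6],[338.5,243.4]],(271.7,291.3,291.2,334))}
for n,(pl,(r0,r1,c0,c1)) in D.items():
    cw=cam('wrist',optics,dict(np.load(n+'.npz')))
    P=np.array([[-9,-104,6],[42,-104,6]])/1e3
    def cyl(p,z):
        a=np.linspace(0,2*np.pi,90);Q=np.c_[np.full(90,.028),-.120+.005*np.cos(a),z+.005*np.sin(a)]
        r=proj(cw,w(p,Q))[:,1];return r.min(),r.max()
    r=least_squares(lambda q:np.r_[(proj(cw,w([q[0],q[1],-.0106],P))-pl).ravel()],[.555,-.025]);p=[*r.x,-.0106]
    print(n,np.round(p,4),r.fun.round(2))
    for z in (.019,.021,.023,.025): print(z,np.round(cyl(p,z),1),'obs',r0,r1,'width',np.diff(proj(cw,w(p,[[.017,-.12,z+.003],[.039,-.12,z+.003]]))[:,0]).round(1),'obs',c1-c0)
E
```

```text
w2 [ 0.5549 -0.0255 -0.0106] [-0.42  0.02  0.42  0.02]
0.019 [300.2 323.9] obs 302.5 326.5 width [52.] obs 52.5
0.021 [302.3 326.3] obs 302.5 326.5 width [52.7] obs 52.5
0.023 [304.5 328.8] obs 302.5 326.5 width [53.4] obs 52.5
0.025 [306.7 331.4] obs 302.5 326.5 width [54.2] obs 52.5
w18 [ 0.5549 -0.0255 -0.0106] [-0.16 -0.12  0.16  0.13]
0.019 [270.4 289.6] obs 271.7 291.3 width [42.7] obs 42.80000000000001
0.021 [271.8 291.2] obs 271.7 291.3 width [43.2] obs 42.80000000000001
0.023 [273.2 292.9] obs 271.7 291.3 width [43.6] obs 42.80000000000001
0.025 [274.7 294.6] obs 271.7 291.3 width [44.1] obs 42.80000000000001
```

Roll axis fits at 21 mm both before lifting and now, so the lever is home; ring closed at (275,115). Retreat.

Call:
arm_command([
  [-1, [0, 0, -2], 0],
  [-1, [0, 0, -6], 0],
  [-1, [0, 0, -10], 0],
  [-1, [-3, 0, -13], 0],
  [-1, [-7, 0, -14], 0],
  [-1, [-7, 0, -14], 0],
  [-1, [-7, 0, -14], 0],
  [-1, [-7, 0, -14], 0],
])

```text
time: 31.6
tool_pos: [0.5829, -0.2158, 0.1847]
ee_rot: [-2.232, -2.211, -0.0]
force: [-0.6, 0.5, -0.0]
width: 1.0
```

```bash
python3 - <<'E'
from plant import arm,optics,job; import cv2,numpy as np; s=arm.observe(); print(s['tool_pos'],s['force'],s['time'])
im=optics.camera('wrist');cv2.imwrite('pics/w19.png',im)
E
```

```text
[ 0.58288621 -0.21580909  0.18468082] [-0.56824423  0.47587026 -0.01654495] 31.6
```

View pics/w19.png

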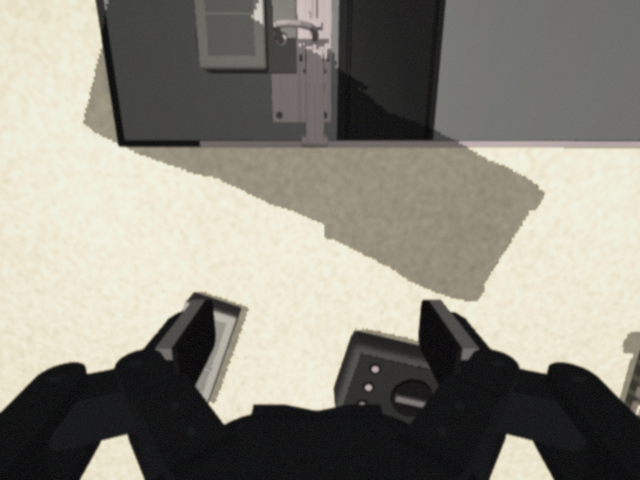

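The lever is down at (315,140), the ring is closed at (297,28), the case lies in place, and the arm is clear. Handing in.

```bash
python3 -c "
from plant import job; print(job.sign_off())"
```

```text
the job is handed in; nothing more can be done
None
```

The job is done and handed in at about 31.7 s; the hand-in gave no verdict, so what follows rests on my own checks.

**What I did:**
- I gripped the lever's thumb roll by its ends and lifted it along its arc until the rings sprang open.
- I picked up the grey strip case, turned it to line up with the file, and lowered it over both posts onto the cover. The wrist force changed by only about 2.4 N when it seated.
- I pushed the lever down with shut fingers until it met its stop, pressed to about 9 N, and withdrew.

**Last checks:**
- **Lever:** the roll's axis fits at about 21 mm above the bench in the pictures from before the lift and after the press. The stop gave about 1 mm per 10 N, close to the stated 11 N.
- **Rings:** the right-hand ring looks closed on its post in the last close wrist views. I did not look at the left one up close after the press.
- **Case:** after release it lay flat, with a post visible through each hole.
- **Other things:** in the last scene picture the bystanders looked unmoved, by eye only. The arm touched nothing when I handed in.

**What disagreed:**
- My first estimate of the roll height was about 25 mm. It was really about 21 mm, so I pressed down the last stretch in 1 mm steps or less.
- While pressing midway, the wrist read up to 20 N upward and 13 N sideways at the end of a move. I put that down to friction of the fingers on the roll. It was well before the stop and it eased when I shifted the tool.

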